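# Pack brass cab sides in the flattening case

## Robot

A 6-joint arm with a two-finger parallel gripper is mounted at the origin on the work surface. World frame = base frame: x ahead of the robot, y to its left, z up, the work surface at z = 0. Lengths are in m, angles in rad, forces in N, time in s.
With the tool pointing down it reaches from about 0.325 to 0.9 m from the base axis. Payload 6.1 kg.
Tool frame: the origin (TCP) lies on the centre line of the jaws, within the pads' length; the fingertips stand 25 mm ahead of it and the grasp point (between the pads) lies 6 mm ahead of it (arm.tips_ahead is the distance from the TCP to the fingertips, in m); z points along the fingers, y is the direction in which the jaws open and shut (so a half turn about z gives the same grasp; the last joint's range is limited). The gripper opens to 85 mm and grips with 20 to 120 N. Pads are 22 mm wide; open, the fingers measure 114 mm over their backs; the gripper's body (76 mm by 85 mm) begins 54 mm behind the grasp point. The pads swing forward as they close: fully open they stand 13 mm farther back than shut.
Start: joints at [-0.126, 0.22, 1.526, -0, 1.395, -0.126], TCP at [0.625, -0, 0.256] pointing down, gripper open.
Joint ranges: [-2.98, 2.98], [-0.91, 2.08], [0.09, 2.57], [-1.24, 4.39], [0.2, 2.65], [-2.68, 2.68]. Speed limits (rad/s): [2.57, 2.57, 3.01, 3.14, 3.14, 3.14].

## Interface

Orientations are given as a rotation vector (axis times angle).
In Python, from rig import arm gives the robot as it stands.
- The arm moves only by the shell command python3 -m crank 'ROWS' [FORCE]. ROWS is a JSON object of lists of equal length, an entry for each row: "xyz": the shift along the tool's x, y, z each as a share of 0.15 m, from -1 to 1, a list of three; "angular": the turn, a rotation vector about the tool's x, y, z each as a share of 360 degrees, from -1 to 1, a list of three; "gripper": the gripper command: -1 is fully open, 1 is shut, values between are in proportion. In form: {"xyz": [[dx, dy, dz], ...], "angular": [[ax, ay, az], ...], "gripper": [gripper, ...]}. A call has 1 to 20 rows; each row shifts and turns the pose as measured when the row begins, along the tool's axes as they then stand; what a row does not reach is not made up. A row lasts 1/10 s, in which the tool goes at most 50 mm and 8.59 degrees, less where a joint would pass 70% of its speed; a pose out of reach is approached as far as the arm can. A call with a number of a shift or a turn outside -1 to 1 is refused whole. A call with a gripper value outside its range is refused whole. The fingers move at their own pace and stop on an object; FORCE is the grip in N (left out, the last holds). Time passes only in rows, so rows that do not move let the fingers close. It gives the time, the measured TCP pose, the force and the opening at its end, in the units of the state.
- arm.observe(): the state, without advancing time (a new reading comes with each control period).
- arm.capture(name): name is "scene" or "side" or "wrist"; returns (picture, depth): 480x640x3 uint8, blue, green, red; 480x640 float32, m along the optical axis (not along the pixel's ray), 0 where there is no reading.
- arm.get_calibration(name): a dict with "fov_y" (degrees; the focal length in pixels is half the picture's height over the tangent of half this angle, whatever the lens; pixels are square), "cx", "cy" (the principal point, pixels), "D" ([k1, k2, p1, p2, k3] as OpenCV has them; the pictures are not rectified), "cam_to_world" (4x4, takes a point from camera to world coordinates). Camera axes: x right, y up, looking along -z (the intrinsics and any distortion apply to the point x, -y, -z); pixel columns grow to the right and rows downward; lengths in m; the calibration is good to about 2 mm. A picture is of the moment at which its call begins: read the wrist's pose just before it. get_calibration takes no time and is no camera call; for the wrist camera it gives the pose at the moment of the call.
- arm.close_job(): hands the job in, once; it reports no verdict.
The state is a dict: "time_s": time; "qpos": joint angles; "joint_vel": joint speeds; "joint_efforts": joint torques, N m; "eef_pos": TCP position; "tool_rot": TCP orientation; "force": force on the tool from outside, world axes, zero at the start; "torque": the same for the moment, N m; "finger_gap": finger opening in m.
Only numpy, scipy, OpenCV 4.12 (cv2) and the standard library are available. Lean on these libraries where they do the work, as an engineer would, in place of code of your own. Each camera call takes 0.05 s, during which the arm holds its last target.

## Task

Pack the brass cab sides for flattening: seat the steel riveting die fully down on the two pegs in the wooden case, stack every brass plate lying on the table squarely on top of the die, and lay the steel pressure block with the knob flat, lengthwise and centred on the pile. Then swing the hood lid over and press it down past its sprung catch until it is fully shut. Leave the other things on the table undisturbed.

Things in the scene. Friction and masses are not known exactly. Their poses are not given: they have to be found in the camera images.
- bed (a point): Point on the inner floor of the fixed wooden case, midway between its two steel pegs (10 mm thick, 12 mm tall, at y = -48 and +48 mm). x to the back (hinge side), y along the pegs, z up. Tray 170 x 180 mm, walls 30 mm high, floor 8 mm above the table; inside it is free 65 mm to the front, 95 mm to the back and 85 mm to each side of this point.
- lid (a joint): Angle of the wooden hood lid (170 x 180 x 70 mm, roof 100 mm above the table when shut) hinged at the back: 0 shut, 1.8 open at its stop. Above about 1.15 it falls open; below, it sinks slowly by itself onto the sprung roller catch at about 0.1, its front rim 16 mm too high. Some 8 to 14 N pressed down on the roof's front forces it past the catch to 0.
- lid_tab (a point): Point in the brass tab on the lid's front rim (50 mm wide, 8 mm thick, 40 mm long): 30 mm out from the rim, at half thickness, 200 mm from the hinge. Lid open: the tab points up, tip 240 mm above the table; shut: level, pointing to the front, 34 mm above the table. Axes turn with the lid: x to the hinge, y along the hinge.
- lid_hinge (a point): Middle of the lid's hinge line, at the back of the case, 30 mm above the table; y along the hinge. Axes turn with the lid.
- die: Grey steel riveting die: a flat plate 64 x 130 x 14 mm (x, y, z) with two vertical through holes 14 mm wide on its long centre line at y = -48 and +48 mm. Origin at the centre of its underside. About 0.75 kg. Either way round fits.
- plate1: Brass cab side: flat plate 58 x 110 x 6 mm (x, y, z) with a row of tiny rivets near its edges. Origin at the centre of its underside. About 0.3 kg. Two to four such plates are present; an absent one reads None throughout.
- plate2: Brass cab side: flat plate 58 x 110 x 6 mm (x, y, z) with a row of tiny rivets near its edges. Origin at the centre of its underside. About 0.3 kg. Two to four such plates are present; an absent one reads None throughout.
- plate3: Brass cab side: flat plate 58 x 110 x 6 mm (x, y, z) with a row of tiny rivets near its edges. Origin at the centre of its underside. About 0.3 kg. Two to four such plates are present; an absent one reads None throughout.
- plate4: Brass cab side: flat plate 58 x 110 x 6 mm (x, y, z) with a row of tiny rivets near its edges. Origin at the centre of its underside. About 0.3 kg. Two to four such plates are present; an absent one reads None throughout.
- block: Plain steel pressure block, shorter and thicker than the die and without holes, 50 x 90 x 18 mm (x, y, z) with an upright round knob on the middle of its top, 20 mm thick and 25 mm tall (knob top 43 mm above the underside). Origin at the centre of its underside. About 0.6 kg.
- cab: Bystander: half-built black locomotive cab, 90 x 80 x 76 mm. Origin under its centre.
- crane: Bystander: yellow plastic model crane, about 130 mm long, jib tip 125 mm high. Origin under its centre.
- chimney: Bystander: nickel-silver chimney stack, upright, 48 mm diameter foot, 85 mm tall. Origin under its centre.
- burnisher: Bystander: wooden-handled burnisher, 160 mm long along x, 22 mm thick, lying down. Origin under its middle.
- wheel: Bystander: dark driving wheel lying flat, 72 mm diameter, 16 mm high. Origin under its centre.
- tin: Bystander: round tin, 60 mm diameter, 70 mm tall. Origin under its centre.
There are look-alikes about, which are no part of the job. What is shaped like the plate1 but green or turquoise is not meant. What is shaped like the plate4 but orange is not meant.

How it is judged:
On the way, in this order (a step that is already met when the one before it is completed fails the run):
1. the die is seated fully down on the case's pegs (horizontal distance between die and bed below 0.004 m and z of die in the frame of bed below 0.004 m and angle between the y axis of die and the y axis of bed, either way round below 0.07 rad and angle between die's own z axis and vertical below 0.05 rad), for 0.2 s.
2. every brass plate present lies squarely on the die (all of step 1 and horizontal distance between each of plate1, plate2, plate3, plate4 and die below 0.009 m and angle between the y axis of each of plate1, plate2, plate3, plate4 and the y axis of die, either way round below 0.14 rad and angle between each of plate1, plate2, plate3, plate4's own z axis and vertical below 0.06 rad and z of plate1 in the frame of die between 0.01 and 0.037 m and z of plate2 in the frame of die between 0.01 and 0.037 m and z of plate3 in the frame of die between 0.01 and 0.037 m and z of plate4 in the frame of die between 0.01 and 0.037 m), for 0.2 s.
3. the pressure block lies centred on the pile (horizontal distance between each of plate1, plate2, plate3, plate4 and die below 0.009 m and angle between the y axis of each of plate1, plate2, plate3, plate4 and the y axis of die, either way round below 0.14 rad and angle between each of plate1, plate2, plate3, plate4, block's own z axis and vertical below 0.06 rad and z of plate1 in the frame of die between 0.01 and 0.037 m and z of plate2 in the frame of die between 0.01 and 0.037 m and z of plate3 in the frame of die between 0.01 and 0.037 m and z of plate4 in the frame of die between 0.01 and 0.037 m and horizontal distance between block and die below 0.012 m and angle between the y axis of block and the y axis of die, either way round below 0.2 rad and z of block in the frame of die above 0.02 m and z of block in the frame of plate1 above 0.004 m and z of block in the frame of plate2 above 0.004 m and z of block in the frame of plate3 above 0.004 m and z of block in the frame of plate4 above 0.004 m), for 0.2 s.
4. the lid is pressed shut past its catch (value of joint lid below 0.03 rad), for 0.2 s.
At the end, for the whole second after the job is handed in: Die seated on the pegs (within 4 mm sideways and in height, 0.07 rad), each plate present flat above the die within 9 mm and 0.14 rad of it, pressure block flat above all plates within 12 mm and 0.2 rad of the die, lid angle under 0.03 rad (past the catch), all at rest (all of step 1 and all of step 3 and value of joint lid below 0.03 rad and linear speed of block below 0.02 m/s); the robot touches nothing.
It fails at once if a bystander (cab, crane, chimney, burnisher, wheel or tin) is moved more than 40 mm or toppled (distance of any of cab, crane, chimney, burnisher, wheel, tin from where it was at the start of the episode above 0.04 m or angle between any of cab, crane, chimney, tin's own z axis and vertical above 0.6 rad).
Of plate1, plate2, plate3, plate4 only 2 to 4 are there at a start; the rules pass over those that are not, and their reading is None.
At some moment in a run one of block may be knocked a few centimetres aside while the robot is not near it.
Once in a run the grip may slacken for a moment while it holds something.
It also fails if it takes over 210 s, if anything falls off the work surface, if the arm or the gripper's body presses on something with over 40 N, if the wrist force passes 120 N, or if a joint passes its speed limit or range.

## Working session

There is one attempt and no reset: what is moved stays moved. The work goes in short steps, Python scripts to look and compute and a shell command to move; the robot and the scene stay as the last step left them, time stands still between calls to the robot, and variables do not carry over. Pictures are saved under pics/ and viewed, and the job is handed in when it is done.

```bash
ls; mkdir -p pics; python3 - <<'E'
from rig import arm
import cv2,json
print(arm.observe())
for n in ("scene","side","wrist"):
    c=arm.get_calibration(n); print(n,c)
    p,d=arm.capture(n); cv2.imwrite(f"pics/{n}0.png",p)
    import numpy as np; np.save(f"pics/{n}0.npy",d)
E
```

```text
pics
{'time_s': 0.0, 'qpos': array([-1.26094409e-01,  2.21253856e-01,  1.52757572e+00, -2.65142449e-05,
        1.39466840e+00, -1.26103645e-01]), 'joint_vel': array([-0.00016576,  0.00110971, -0.00139986, -0.0015545 , -0.00038976,
       -0.0007036 ]), 'joint_efforts': array([-5.06932320e-04, -4.96913910e+01, -3.89390445e+01, -4.46828235e-04,
        1.12446505e-02,  2.49123751e-06]), 'eef_pos': array([6.24466905e-01, 5.91178892e-05, 2.55200726e-01]), 'tool_rot': array([-2.22037204e+00, -2.22040291e+00,  1.86484191e-03]), 'force': array([ 0.85853655,  0.59181372, -0.13642672]), 'torque': array([-3.13461182e-02, -7.76757948e-05,  1.41670564e-02]), 'finger_gap': 0.08548688859193852}
scene {'fov_y': 53.44355769832499, 'cx': 317.0289233800857, 'cy': 246.63392098180452, 'D': array([-0.03595842,  0.        ,  0.        ,  0.        ,  0.        ]), 'cam_to_world': array([[ 0.85249294, -0.33270695,  0.40318962,  1.12173509],
       [ 0.52266321,  0.55561735, -0.64661621, -0.80094927],
       [-0.00888544,  0.76196814,  0.64755356,  0.97252889],
       [ 0.        ,  0.        ,  0.        
[... 263 characters left out ...]
-0.6271259 , -0.55684497,  0.54464372,  1.20091636],
       [ 0.00841556,  0.69434659,  0.71959155,  1.48285416],
       [ 0.        ,  0.        ,  0.        ,  1.        ]])}
wrist {'fov_y': 68.32491728025856, 'cx': 322.97395331356955, 'cy': 247.39043620894878, 'D': array([-0.05535467,  0.        ,  0.        ,  0.        ,  0.        ]), 'cam_to_world': array([[ 9.99995991e-01,  4.08725176e-04,  2.80210907e-03,
         6.22960638e-01],
       [-1.14071953e-03,  9.63833259e-01,  2.66503560e-01,
         6.80302790e-02],
       [-2.59183921e-03, -2.66505687e-01,  9.63829861e-01,
         3.74299562e-01],
       [ 0.00000000e+00,  0.00000000e+00,  0.00000000e+00,
         1.00000000e+00]])}
```

View pics/scene0.png

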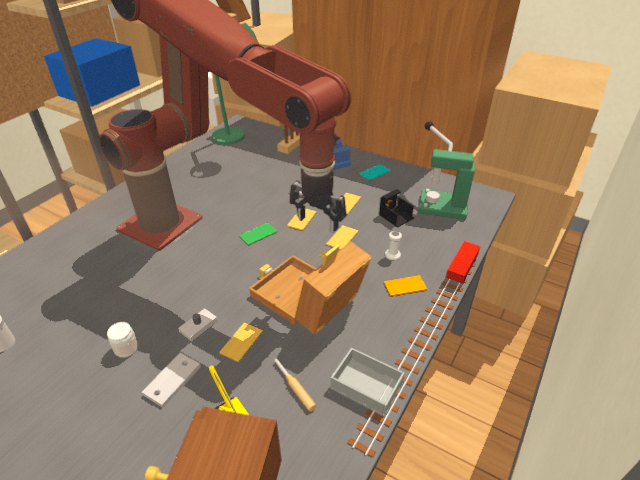

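View pics/side0.png

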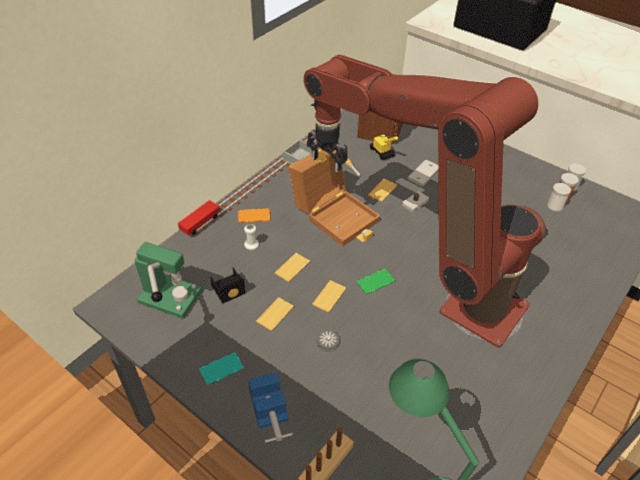

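View pics/wrist0.png

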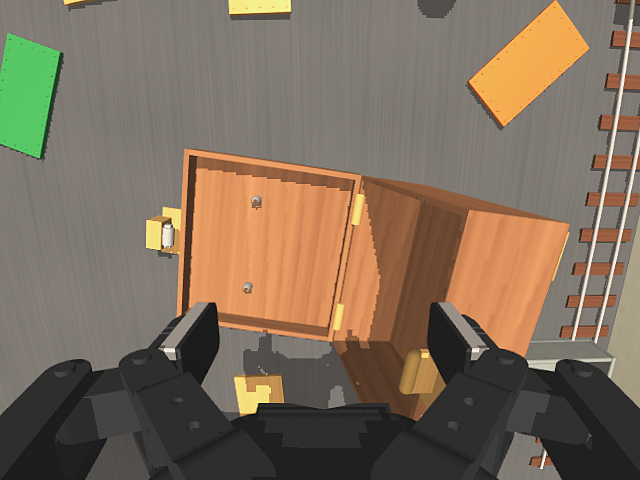

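```bash
cat > h.py <<'E'
from rig import arm
import cv2,numpy as np
from scipy.spatial.transform import Rotation as R
def K(c):
    f=240/np.tan(np.radians(c["fov_y"])/2); return np.array([[f,0,c["cx"]],[0,f,c["cy"]],[0,0,1]])
def shot(n,f=None):
    c=arm.get_calibration(n); p,d=arm.capture(n)
    if f: cv2.imwrite(f"pics/{f}.png",p)
    return c,p,d
def onplane(c,uv,z):
    uv=np.asarray(uv,float).reshape(-1,1,2)
    q=cv2.undistortPoints(uv,K(c),np.array(c["D"])).reshape(-1,2)
    T=c["cam_to_world"]; r=np.c_[q[:,0],-q[:,1],-np.ones(len(q))]@T[:3,:3].T
    o=T[:3,3]; s=(z-o[2])/r[:,2]
    return o+r*s[:,None]
def proj(c,P):
    T=c["cam_to_world"]; q=(np.atleast_2d(P)-T[:3,3])@T[:3,:3]
    q=q*[1,-1,-1]
    return cv2.projectPoints(q,np.zeros(3),np.zeros(3),K(c),np.array(c["D"]))[0].reshape(-1,2)
def rects(c,mask,z,amin=60):
    out=[]
    mask=mask.astype(np.uint8)
    for k in cv2.findContours(mask,cv2.RETR_EXTERNAL,cv2.CHAIN_APPROX_NONE)[0]:
        if cv2.contourArea(k)<amin: continue
        uv=k.reshape(-1,2).astype(float)
        P=onplane(c,uv,z)[:,:2]
        (cx,cy),(w,h),a=cv2.minAreaRect((P*1000).astype(np.float32))
        if w>h: a+=90; w,h=h,w   # long side direction = a+90
        yaw=(a+90+90)%180-90
        out.append((uv.mean(0).round().tolist(),round(cx,1),round(cy,1),round(w,1),round(h,1),round(yaw,1)))
    return out # long-side direction in deg from world x
def pose():
    s=arm.observe(); Rm=R.from_rotvec(s["tool_rot"]).as_matrix(); return s,Rm
def go(x,y,z,long=None):
    """long = direction (deg) of the object's long side = tool x axis direction; prints turn about tool z and shift after turn, in shares"""
    s,Rm=pose(); p=np.array(s["eef_pos"]); tx=np.degrees(np.arctan2(Rm[1,0],Rm[0,0]))
    tilt=np.degrees(np.arccos(-Rm[2,2])); dy=0
    if long is not None: dy=(long-tx+90)%180-90
    a=np.radians(tx+dy); X=np.array([np.cos(a),np.sin(a),0]); Y=np.array([np.sin(a),-np.cos(a),0])
    d=np.array([x,y,z])-p
    sh=np.array([d@X,d@Y,-d[2]])/.15
    print("t%.1f p %s txdir %.2f tilt %.2f gap %.4f F %s q6 %.2f"%(s["time_s"],p.round(4),tx,tilt,s["finger_gap"],np.round(s["force"],1),s["qpos"][5]))
    print(" turn about tool z share %.4f (%.2f deg, %.1f rows); shift share %s (mm %s)"%(-dy/360,dy,abs(dy)/8.59,sh.round(4),(sh*150).round(1)))
E
python3 - <<'E'
import cv2
a=cv2.imread("pics/scene0.png")[300:440,80:290]; cv2.imwrite("pics/z1.png",cv2.resize(a,None,fx=3.5,fy=3.5,interpolation=cv2.INTER_CUBIC))
a=cv2.imread("pics/side0.png")[120:360,200:450]; cv2.imwrite("pics/z2.png",cv2.resize(a,None,fx=2.5,fy=2.5,interpolation=cv2.INTER_CUBIC))
from rig import arm; print(arm.tips_ahead)
E
```

```text
0.025
```

View pics/z1.png

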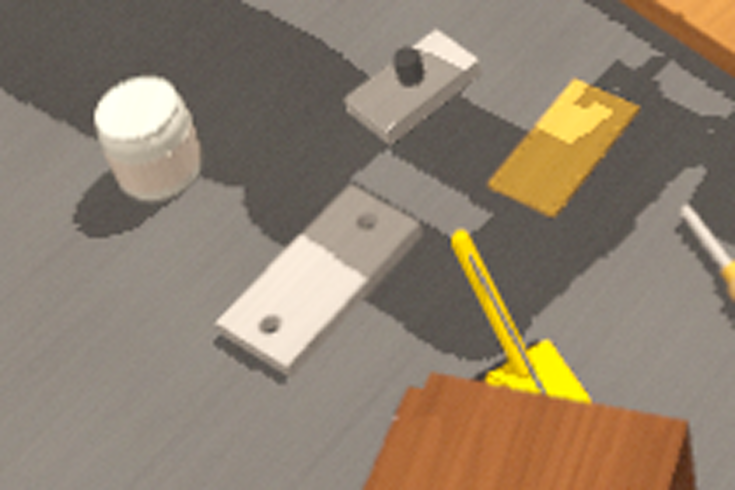

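View pics/z2.png

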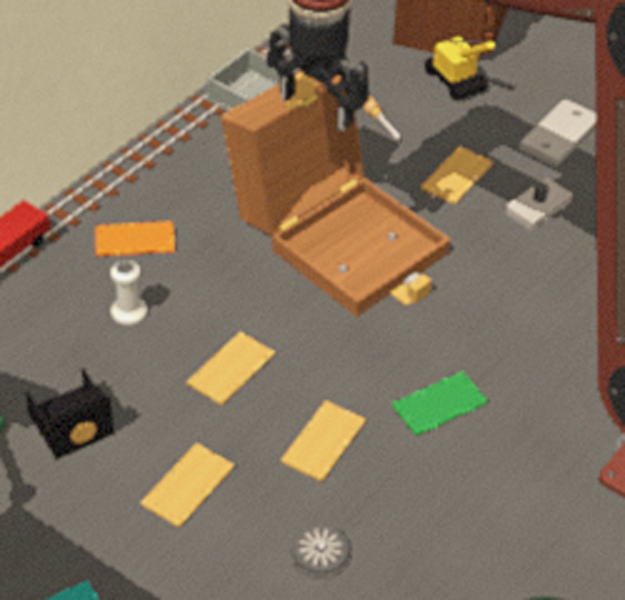

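```bash
cat > m.py <<'E'
from h import *
for n in("scene","side"):
    c,p,d=shot(n); hsv=cv2.cvtColor(p,cv2.COLOR_BGR2HSV)
    m=cv2.inRange(hsv,(17,100,90),(28,255,255))
    print(n,"brass")
    for r in rects(c,m,0.006): print(r)
    m=cv2.inRange(hsv,(0,0,115),(30,45,255))
    print("steel@14")
    for r in rects(c,m,0.014,150): print(r)
E
python3 m.py; python3 -c "
import cv2
p=cv2.imread('pics/scene0.png');print(p[378,165],p[365,188],p[326,196],p[340,150],cv2.cvtColor(p,cv2.COLOR_BGR2HSV)[[378,365,326,340],[165,188,196,150]])"
```

```text
scene brass
([155.0, 474.0], 611.0, -607.3, 26.6, 48.0, 32.0)
([301.0, 392.0], 756.7, -297.1, 21.6, 108.4, -23.9)
([229.0, 398.0], 603.9, -396.9, 48.3, 170.0, -19.7)
([241.0, 342.0], 548.0, -252.4, 61.4, 113.5, -86.5)
([405.0, 285.0], 823.7, 150.1, 60.2, 111.7, 45.1)
([263.0, 271.0], 440.4, -14.0, 26.7, 65.6, -70.7)
([6.0, 244.0], -356.6, -321.0, 62.7, 139.0, -31.1)
([554.0, 247.0], 1159.0, 549.6, 13.3, 219.2, 86.5)
([336.0, 244.0], 564.9, 202.1, 61.6, 202.9, -88.6)
([302.0, 219.0], 397.7, 262.5, 62.2, 118.2, -83.0)
([350.0, 201.0], 501.6, 429.9, 57.2, 122.0, -61.0)
([82.0, 180.0], -451.5, 35.2, 68.9, 268.4, -6.8)
([578.0, 172.0], 1150.9, 1088.2, 34.9, 433.2, 89.4)
([289.0, 143.0], 63.4, 691.3, 70.6, 172.6, -82.9)
([63.0, 107.0], -1085.6, 438.5, 119.2, 353.6, -1.4)
([128.0, 99.0], -896.8, 658.6, 77.0, 483.8, -89.4)
([128.0, 91.0], -975.4, 736.3, 181.2, 505.6, -70.4)
([558.0, 80.0], 890.3, 2064.0, 501.2, 712.5, -89.2)
([272.0, 26.0], -1006.6, 2044.6, 285.2, 810.6, -56.1)
([28.0, 7.0], -3124.8, 1523.3, 275.7, 760.7, -28.5)
steel@14
([278.0, 326.0], 603.3, -170.1, 30.8, 69.2, -7.3)
([91
[... 458 characters left out ...]
.6, -87.9)
([364.0, 236.0], 458.6, -18.1, 35.7, 60.5, 72.9)
([382.0, 190.0], 546.6, -251.6, 63.1, 118.6, -85.6)
([320.0, 156.0], 840.5, -259.3, 43.7, 90.5, -65.5)
([385.0, 142.0], 706.2, -488.0, 87.6, 130.7, -78.8)
steel@14
([475.0, 451.0], -196.1, 426.2, 53.4, 126.3, -50.6)
([424.0, 370.0], 28.3, 308.6, 47.7, 54.6, 39.2)
([142.0, 315.0], 793.8, 670.6, 259.9, 342.3, -0.1)
([295.0, 152.0], 930.2, -212.6, 92.7, 138.8, 89.6)
([386.0, 153.0], 667.6, -464.5, 401.0, 469.4, -57.1)
([418.0, 254.0], 351.3, -389.8, 1347.6, 1933.0, -85.7)
([530.0, 39.0], 584.5, -1743.0, 718.0, 1190.6, -0.0)
[219 236 251] [148 162 175] [147 161 175] [84 87 92] [[ 16  33 251]
 [ 16  39 175]
 [ 15  41 175]
 [ 11  22  92]]
```

```bash
cat > steel.py <<'E'
from h import *
c,p,d=shot("scene"); 
hsv=cv2.cvtColor(p,cv2.COLOR_BGR2HSV)
m=cv2.inRange(hsv,(8,20,130),(22,60,255)); m[:300]=0;m[:,300:]=0
for z in(.014,.018):
  print(z)
  for r in rects(c,m,z,100): print(r)
c,p,d=shot("side"); hsv=cv2.cvtColor(p,cv2.COLOR_BGR2HSV)
m=cv2.inRange(hsv,(8,15,130),(22,60,255)); m2=np.zeros_like(m);m2[150:220,395:450]=m[150:220,395:450]
for z in(.014,.018):
  print(z)
  for r in rects(c,m2,z,30): print(r)
E
python3 steel.py
```

```text
0.014
([278.0, 409.0], 748.1, -360.8, 166.7, 307.5, -25.6)
([278.0, 326.0], 604.9, -169.5, 28.2, 66.1, -4.2)
([207.0, 313.0], 424.2, -249.8, 138.8, 334.8, 31.2)
([101.0, 392.0], 283.9, -584.3, 432.6, 741.8, 13.5)
0.018
([278.0, 409.0], 749.6, -362.6, 166.0, 306.2, -25.6)
([278.0, 326.0], 607.0, -172.1, 28.0, 65.8, -4.2)
([207.0, 313.0], 427.1, -252.1, 138.2, 333.4, 31.2)
([101.0, 392.0], 287.4, -585.2, 430.8, 738.7, 13.5)
0.014
([415.0, 200.0], 415.9, -267.5, 62.8, 108.4, 82.4)
([424.0, 171.0], 478.2, -432.0, 72.2, 135.3, -88.4)
0.018
([415.0, 200.0], 414.0, -263.5, 62.7, 108.1, 82.4)
([424.0, 171.0], 476.1, -427.6, 72.0, 134.9, -88.4)
```

```bash
python3 -m crank '{"xyz":[[0,0,-0.3],[0,0,-0.3],[0,0,0]],"angular":[[0,0,0],[0,0,0],[0,0,0]],"gripper":[-1,-1,-1]}'; python3 - <<'E'
from h import *
go(.477,-.43,.30,-88)
c,p,d=shot("wrist","w1")
E
```

```text
time_s: 0.65
eef_pos: [0.6237, 0.0001, 0.3461]
tool_rot: [-2.218, -2.218, 0.006]
force: [0.5, -0.0, 2.0]
finger_gap: 0.0855
t0.7 p [6.237e-01 1.000e-04 3.461e-01] txdir 90.00 tilt 0.36 gap 0.0855 F [ 0.5 -0.   2. ] q6 -0.13
 turn about tool z share -0.0056 (2.00 deg, 0.2 rows); shift share [-2.8318 -1.0772  0.3072] (mm [-424.8 -161.6   46.1])
```

View pics/w1.png

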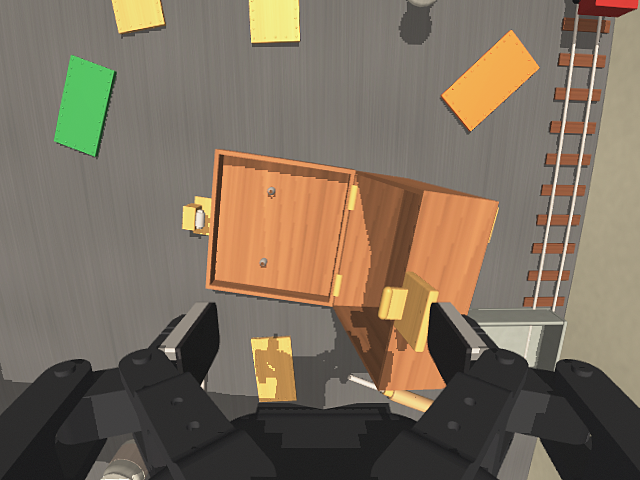

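```bash
python3 -m crank '{"xyz":[[-0.3,-0.12,0],[-0.3,-0.12,0],[-0.3,-0.12,0],[-0.3,-0.12,0],[-0.3,-0.12,0],[-0.3,-0.12,0],[-0.3,-0.12,0],[-0.3,-0.12,0.1],[-0.3,-0.12,0.1],[-0.1,0,0.1],[0,0,0]],"angular":[[0,0,-0.0056],[0,0,0],[0,0,0],[0,0,0],[0,0,0],[0,0,0],[0,0,0],[0,0,0],[0,0,0],[0,0,0],[0,0,0]],"gripper":[-1,-1,-1,-1,-1,-1,-1,-1,-1,-1,-1]}'; python3 - <<'E'
from h import *
go(.477,-.43,.30,-88)
c,p,d=shot("wrist","w2")
E
```

```text
time_s: 1.8
eef_pos: [0.4665, -0.4305, 0.281]
tool_rot: [-2.156, -2.248, 0.012]
force: [-0.2, -0.2, -0.5]
finger_gap: 0.0855
t1.8 p [ 0.4665 -0.4305  0.281 ] txdir 92.38 tilt 1.58 gap 0.0855 F [-0.2 -0.2 -0.5] q6 -0.91
 turn about tool z share 0.0011 (-0.38 deg, 0.0 rows); shift share [ 0.0006  0.07   -0.1264] (mm [  0.1  10.5 -19. ])
```

View pics/w2.png

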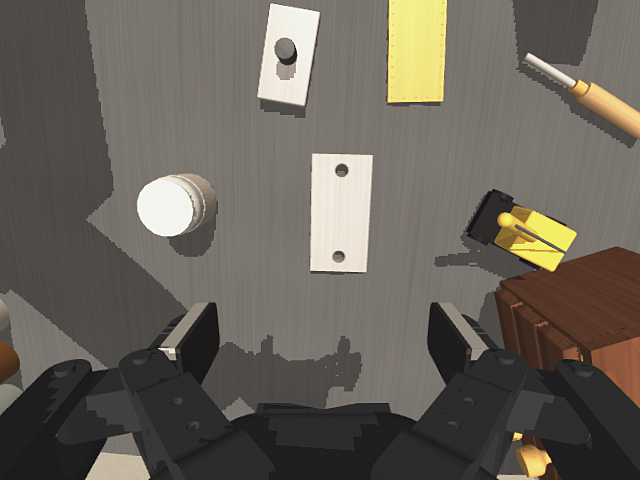

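```bash
cat >> h.py <<'E'
def go(x=None,y=None,z=None,long=None):
    s,Rm=pose(); p=np.array(s["eef_pos"]); tx=np.degrees(np.arctan2(Rm[1,0],Rm[0,0]))
    dy=0 if long is None else (long-tx+90)%180-90
    a=np.radians(tx+dy); X=np.array([np.cos(a),np.sin(a),0]); Y=np.array([np.sin(a),-np.cos(a),0])
    Rt=np.c_[X,Y,[0,0,-1]]
    rv=R.from_matrix(Rm.T@Rt).as_rotvec()/(2*np.pi)
    t=[p[i] if v is None else v for i,v in enumerate((x,y,z))]
    sh=Rt.T@(np.array(t)-p)/.15
    print("t%.1f p %s txdir %.2f gap %.4f F %s q6 %.2f"%(s["time_s"],p.round(4),tx,s["finger_gap"],np.round(s["force"],1),s["qpos"][5]))
    print(" ang share %s (%.1f rows); then shift share %s (mm %s)"%(rv.round(4),np.linalg.norm(rv)/.02386,sh.round(4),(sh*150).round(1)))
def cnt(c,p,lo,hi,z,box,amin=400,show=None):
    """rects in HSV range within pixel box"""
    m=cv2.inRange(cv2.cvtColor(p,cv2.COLOR_BGR2HSV),lo,hi); m2=np.zeros_like(m); x0,y0,x1,y1=box; m2[y0:y1,x0:x1]=m[y0:y1,x0:x1]
    m2=cv2.morphologyEx(m2,cv2.MORPH_OPEN,np.ones((3,3),np.uint8))
    r=rects(c,m2,z,amin)
    for q in r: print("px",q[0],"xy mm",q[1:3],"size",q[3:5],"long",q[5])
    return r
def tool(x,y):
    s,Rm=pose(); d=np.array([x,y,0])-np.array(s["eef_pos"]); return (Rm.T@d*1000).round(1)
E
python3 - <<'E'
from h import *
c,p,d=shot("wrist")
print(cv2.cvtColor(p,cv2.COLOR_BGR2HSV)[[200,200,60,20,440],[330,300,300,400,100]])
r=cnt(c,p,(0,0,170),(30,60,255),.014,(240,130,400,300))
for q in r: go(q[1]/1e3,q[2]/1e3,.30,q[5])
print("block");cnt(c,p,(0,0,170),(30,60,255),.018,(240,0,350,110))
print("plate");cnt(c,p,(15,60,100),(35,255,255),.006,(370,0,460,110))
E
```

```text
[[ 19  18 241]
 [ 16  23 121]
 [ 23  13 243]
 [ 28 112 242]
 [135  19  27]]
px [339.0, 212.0] xy mm (476.5, -427.4) size (65.1, 130.9) long -89.1
t1.9 p [ 0.468  -0.4291  0.2839] txdir 92.51 gap 0.0859 F [ 0.2  0.1 -0.6] q6 -0.90
 ang share [-0.0035 -0.0018  0.0045] (0.2 rows); then shift share [ 0.0105  0.057  -0.1072] (mm [  1.6   8.5 -16.1])
block
px [287.0, 53.0] xy mm (415.8, -268.0) size (49.6, 89.1) long 82.1
plate
px [415.0, 50.0] xy mm (546.3, -256.2) size (58.6, 98.3) long -86.7
```

```bash
python3 -m crank '{"xyz":[[0,0,0],[0.01,0.057,0.2],[0,0,0.2],[0,0,0.14],[0,0,0],[0,0,0]],"angular":[[-0.0035,-0.0018,0.0045],[0,0,0],[0,0,0],[0,0,0],[0,0,0],[0,0,0]],"gripper":[-1,-1,-1,-1,-1,-1]}'; python3 - <<'E'
from h import *
c,p,d=shot("wrist","w3")
r=cnt(c,p,(0,0,170),(30,60,255),.014,(200,100,440,390))
for q in r: go(q[1]/1e3,q[2]/1e3,.15,q[5])
E
```

```text
time_s: 2.5
eef_pos: [0.4837, -0.4218, 0.2096]
tool_rot: [2.188, 2.229, 0.005]
force: [-0.1, -0.2, 0.1]
finger_gap: 0.085
px [314.0, 226.0] xy mm (476.5, -427.8) size (65.1, 130.3) long -89.0
t2.5 p [ 0.4837 -0.4218  0.2097] txdir 91.05 gap 0.0855 F [ 0.8  0.3 -0. ] q6 -0.86
 ang share [0.0024 0.0017 0.0002] (0.1 rows); then shift share [-0.0394 -0.0486  0.3977] (mm [-5.9 -7.3 59.7])
```

View pics/w3.png

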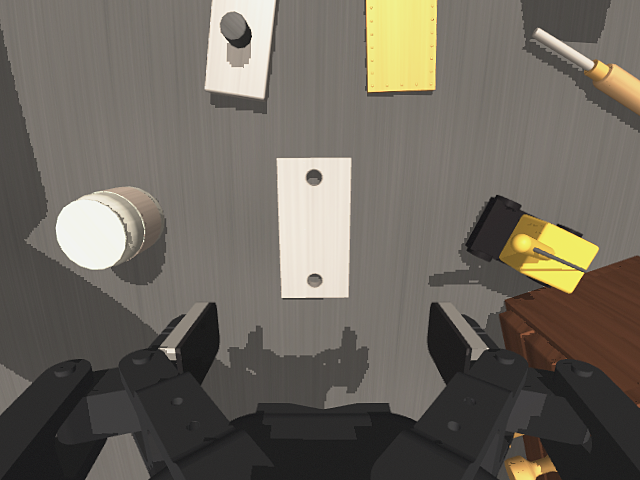

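```bash
python3 -m crank '{"xyz":[[-0.039,-0.0486,0.13],[0,0,0.26],[0,0,0.26],[0,0,0.26],[0,0,0.24],[0,0,0],[0,0,0]],"angular":[[0.0024,0.0017,0.0002],[0,0,0],[0,0,0],[0,0,0],[0,0,0],[0,0,0],[0,0,0]],"gripper":[-0.78,-0.78,-0.78,-0.78,-0.78,-0.78,-0.78]}' 40; python3 - <<'E'
from h import *
go(.4765,-.4277,.035,-89)
c,p,d=shot("side","s1")
a=p[80:280,340:520]; cv2.imwrite("pics/s1z.png",cv2.resize(a,None,fx=3,fy=3))
c,p,d=shot("wrist","w4")
E
```

```text
time_s: 3.25
eef_pos: [0.4792, -0.4355, 0.0385]
tool_rot: [2.194, 2.23, -0.005]
force: [0.8, -0.6, 0.6]
finger_gap: 0.0758
t3.2 p [ 0.4792 -0.4355  0.0385] txdir 90.92 gap 0.0758 F [ 0.8 -0.6  0.6] q6 -0.87
 ang share [ 0.0011  0.0018 -0.0002] (0.1 rows); then shift share [ 0.0524 -0.0173  0.023 ] (mm [ 7.9 -2.6  3.5])
```

View pics/w4.png

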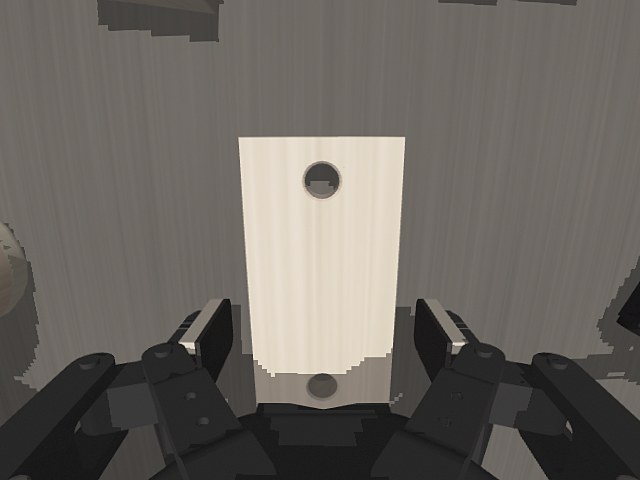

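View pics/s1z.png

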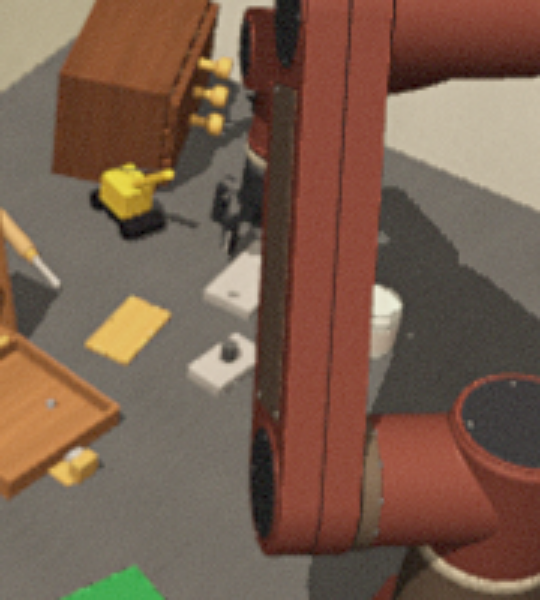

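```bash
python3 -m crank '{"xyz":[[0.052,-0.017,0],[0,0,0],[0,0,0.01],[0,0,0]],"angular":[[0.0011,0.0018,-0.0002],[0,0,0],[0,0,0],[0,0,0]],"gripper":[-0.78,-0.78,-0.78,-0.78]}' ; python3 - <<'E'
from h import *
go(.4765,-.4277,.035,-89)
c,p,d=shot("wrist","w5")
print(onplane(c,[(322,180)],.014), tool(.4765,-.4277))
E
```

```text
time_s: 3.75
eef_pos: [0.4796, -0.4304, 0.0449]
tool_rot: [2.194, 2.233, -0.001]
force: [1.0, 0.0, -0.5]
finger_gap: 0.0759
t3.8 p [ 0.4796 -0.4304  0.0449] txdir 91.02 gap 0.0759 F [ 1.   0.  -0.5] q6 -0.87
 ang share [0.0011 0.0013 0.0001] (0.1 rows); then shift share [ 0.0185 -0.0205  0.0663] (mm [ 2.8 -3.1  9.9])
[[ 0.47660745 -0.37491444  0.014     ]] [ 3.5 -3.6 45.2]
```

View pics/w5.png

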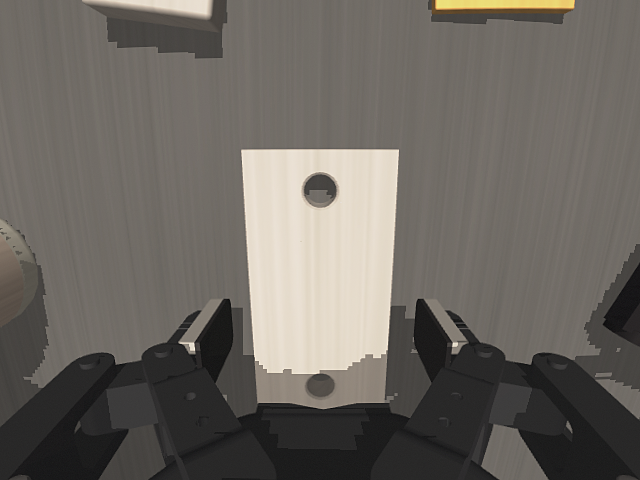

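```bash
python3 -m crank '{"xyz":[[0.0185,-0.0205,0.06],[0,0,0],[0,0,0]],"angular":[[0.0011,0.0013,0.0001],[0,0,0],[0,0,0]],"gripper":[-0.78,-0.78,-0.78]}' ; python3 - <<'E'
from h import *
go(.4765,-.4277,.035,-89)
E
python3 -m crank '{"xyz":[[0,0,0.03]],"angular":[[0,0,0]],"gripper":[-0.78]}';python3 -m crank '{"xyz":[[0,0,0]],"angular":[[0,0,0]],"gripper":[-0.78]}'
```

```text
time_s: 4.1
eef_pos: [0.4767, -0.428, 0.0358]
tool_rot: [2.202, 2.24, -0.0]
force: [-0.1, -0.1, 0.9]
finger_gap: 0.0761
t4.1 p [ 0.4767 -0.428   0.0358] txdir 90.99 gap 0.0761 F [-0.1 -0.1  0.9] q6 -0.87
 ang share [ 0.0001  0.0001 -0.    ] (0.0 rows); then shift share [ 0.0019 -0.0011  0.0052] (mm [ 0.3 -0.2  0.8])
time_s: 4.2
eef_pos: [0.4768, -0.4282, 0.0313]
tool_rot: [2.201, 2.24, -0.0]
force: [0.1, -0.2, 0.1]
finger_gap: 0.0759
time_s: 4.3
eef_pos: [0.4763, -0.4277, 0.0303]
tool_rot: [-2.202, -2.24, -0.0]
force: [-1.0, 1.0, 0.1]
finger_gap: 0.0758
```

```bash
for i in 1 2 3 4; do python3 -m crank '{"xyz":[[0,0,0.012],[0,0,0]],"angular":[[0,0,0],[0,0,0]],"gripper":[-0.78,-0.78]}' | egrep 'pos|force'; done
```

```text
eef_pos: [0.4762, -0.4275, 0.028]
force: [-0.7, 0.9, -0.2]
eef_pos: [0.4762, -0.4276, 0.026]
force: [0.2, -0.7, 0.7]
eef_pos: [0.4763, -0.4277, 0.0242]
force: [-0.2, -0.6, 0.2]
eef_pos: [0.4764, -0.4277, 0.0223]
force: [-0.4, 0.0, 0.0]
```

```bash
for i in 1 2 3 4; do python3 -m crank '{"xyz":[[0,0,0.008],[0,0,0]],"angular":[[0,0,0],[0,0,0]],"gripper":[-0.78,-0.78]}' | egrep 'pos|force'; done
```

```text
eef_pos: [0.4764, -0.4277, 0.021]
force: [0.1, 0.3, 0.3]
eef_pos: [0.4764, -0.4277, 0.0198]
force: [-0.4, 0.4, -0.4]
eef_pos: [0.4764, -0.4278, 0.0185]
force: [-0.4, 0.7, -1.1]
eef_pos: [0.4764, -0.4278, 0.0172]
force: [-0.2, 0.4, -0.8]
```

```bash
for i in 1 2 3; do python3 -m crank '{"xyz":[[0,0,0.007],[0,0,0]],"angular":[[0,0,0],[0,0,0]],"gripper":[-0.78,-0.78]}' | egrep 'pos|force|gap'; done
```

```text
eef_pos: [0.4764, -0.4278, 0.0161]
force: [-0.3, 0.2, 0.1]
finger_gap: 0.0761
eef_pos: [0.4767, -0.4281, 0.0156]
force: [0.3, 0.3, -0.5]
finger_gap: 0.0759
eef_pos: [0.477, -0.4283, 0.0157]
force: [1.2, 0.6, -0.9]
finger_gap: 0.076
```

```bash
python3 -m crank '{"xyz":[[0,0,-0.036],[0,0,0]],"angular":[[0,0,0],[0,0,0]],"gripper":[-0.78,-0.78]}' | egrep 'pos|force|gap'; python3 -c "
from h import *
go(.4765,-.4277,.0215,-89)"
```

```text
eef_pos: [0.477, -0.4283, 0.0212]
force: [-0.4, -0.1, -0.2]
finger_gap: 0.076
t6.7 p [ 0.477  -0.4283  0.0212] txdir 90.99 gap 0.0760 F [-0.4 -0.1 -0.2] q6 -0.87
 ang share [ 0.0001  0.0001 -0.    ] (0.0 rows); then shift share [ 0.0043 -0.0031 -0.0017] (mm [ 0.6 -0.5 -0.3])
```

```bash
python3 -m crank '{"xyz":[[0.004,-0.003,0],[0,0,0],[0,0,0],[0,0,0],[0,0,0]],"angular":[[0,0,0],[0,0,0],[0,0,0],[0,0,0],[0,0,0]],"gripper":[0.2,0.2,0.2,0.2,0.2]}' 80;  python3 -m crank '{"xyz":[[0,0,-0.02],[0,0,-0.1],[0,0,-0.2],[0,0,-0.2],[0,0,0]],"angular":[[0,0,0],[0,0,0],[0,0,0],[0,0,0],[0,0,0]],"gripper":[0.2,0.2,0.2,0.2,0.2]}' 80;python3 - <<'E'
from h import *
go()
shot("wrist","w6")
E
```

```text
time_s: 7.2
eef_pos: [0.478, -0.4282, 0.0227]
tool_rot: [2.199, 2.237, 0.002]
force: [-1.1, 1.2, 2.3]
finger_gap: 0.0615
time_s: 7.7
eef_pos: [0.4725, -0.4226, 0.0952]
tool_rot: [-2.193, -2.23, -0.003]
force: [1.4, -1.0, -6.8]
finger_gap: 0.0614
t7.7 p [ 0.4725 -0.4226  0.0952] txdir 90.96 gap 0.0614 F [ 1.4 -1.  -6.8] q6 -0.87
 ang share [-0.0014 -0.0019  0.    ] (0.1 rows); then shift share [0. 0. 0.] (mm [0. 0. 0.])
```

View pics/w6.png

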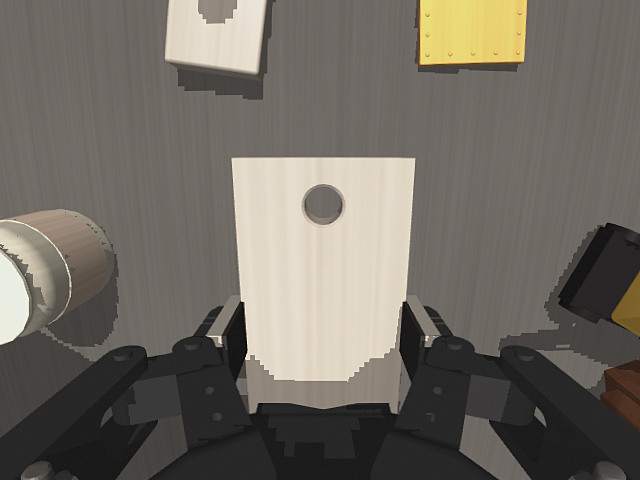

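```bash
cat > held.py <<'E'
from h import *
s,Rm=pose(); c,p,d=shot("wrist")
zt=s["eef_pos"][2]-.0085
g=cv2.cvtColor(p,cv2.COLOR_BGR2HSV)
m=cv2.inRange(g,(0,0,185),(40,60,255)); m[:120]=0; m[:, :225]=0; m[:,425:]=0
k=max(cv2.findContours(m,cv2.RETR_EXTERNAL,cv2.CHAIN_APPROX_NONE)[0],key=cv2.contourArea)
full=np.zeros_like(m); cv2.drawContours(full,[k],-1,255,-1)
hole=cv2.bitwise_and(full,cv2.bitwise_not(m)); 
cs=cv2.findContours(hole,cv2.RETR_EXTERNAL,cv2.CHAIN_APPROX_NONE)[0]
h=max(cs,key=cv2.contourArea); (e,ax,_)=cv2.fitEllipse(h)
P=onplane(c,[e],zt)[0]; t=Rm.T@(P-s["eef_pos"])*1000
print("hole px",np.round(e,1),np.round(ax,1),"tool mm",t.round(2))
ys,xs=np.where(m>0); 
uv=k.reshape(-1,2); y0=uv[:,1].min(); far=uv[uv[:,1]<y0+1]; 
P=onplane(c,far.astype(float),zt); t=(P-s["eef_pos"])@Rm*1000; print("far edge tool x",t[:,0].mean().round(2))
go()
E
python3 held.py
```

```text
hole px [322.8 203.8] [39.9 40.9] tool mm [49.01 -1.95  9.24]
far edge tool x 65.29
t7.8 p [ 0.4705 -0.4203  0.0905] txdir 90.95 gap 0.0618 F [-0.6  0.4 -8.7] q6 -0.87
 ang share [-0.0021 -0.0027  0.    ] (0.1 rows); then shift share [0. 0. 0.] (mm [0. 0. 0.])
```

```bash
python3 - <<'E'
from h import *
c=arm.get_calibration("scene"); print(onplane(c,[(277,296),(301,279)],.02))
P=onplane(c,[(277,296),(301,279)],.02).mean(0); go(P[0],P[1],.26,83)
cv2.imwrite("pics/sz.png",cv2.resize(cv2.imread("pics/scene0.png")[230:340,240:380],None,fx=5,fy=5,interpolation=cv2.INTER_CUBIC))
E
```

```text
[[ 0.54380634 -0.08548684  0.02      ]
 [ 0.5640247   0.00483479  0.02      ]]
t7.8 p [ 0.4705 -0.4203  0.0905] txdir 90.95 gap 0.0618 F [-0.6  0.4 -8.7] q6 -0.87
 ang share [-0.0023 -0.0026  0.0221] (0.9 rows); then shift share [ 2.5822  0.2432 -1.1297] (mm [ 387.3   36.5 -169.5])
```

View pics/sz.png

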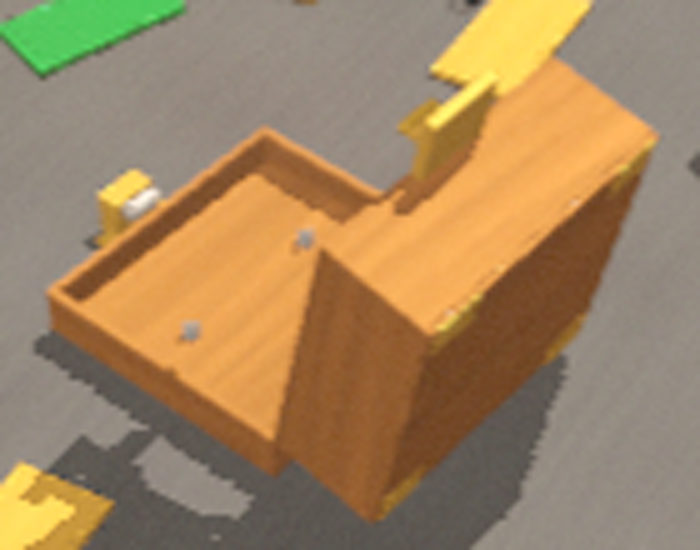

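```bash
python3 -m crank '{"xyz":[[0,0,-0.25],[0,0,-0.3],[0.3,0.03,-0.3],[0.3,0.03,-0.28],[0.3,0.03,0],[0.3,0.03,0],[0.3,0.03,0],[0.3,0.03,0],[0.3,0.03,0],[0.3,0.03,0],[0.1,0,0],[0,0,0],[0,0,0]],"angular":[[-0.0023,-0.0026,0.022],[0,0,0],[0,0,0],[0,0,0],[0,0,0],[0,0,0],[0,0,0],[0,0,0],[0,0,0],[0,0,0],[0,0,0],[0,0,0],[0,0,0]],"gripper":[0.2,0.2,0.2,0.2,0.2,0.2,0.2,0.2,0.2,0.2,0.2,0.2,0.2]}' 100; python3 - <<'E'
from h import *
go(.554,-.040,.26,83)
shot("wrist","w7")
E
```

```text
time_s: 9.1
eef_pos: [0.5404, -0.0489, 0.2209]
tool_rot: [-2.325, -2.038, 0.02]
force: [0.6, -0.1, -7.7]
finger_gap: 0.0608
t9.1 p [ 0.5404 -0.0489  0.2209] txdir 82.44 gap 0.0608 F [ 0.6 -0.1 -7.7] q6 -0.12
 ang share [-0.0073 -0.0037 -0.0015] (0.3 rows); then shift share [ 0.07    0.083  -0.2605] (mm [ 10.5  12.5 -39.1])
```

View pics/w7.png

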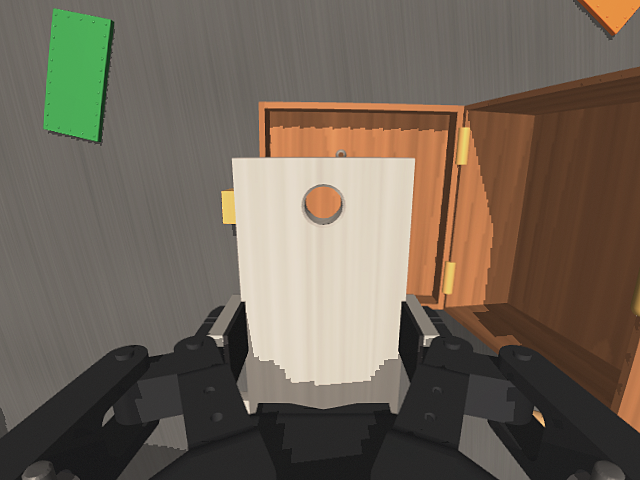

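```bash
python3 -m crank '{"xyz":[[-0.2,0.08,-0.1],[-0.25,0,-0.1],[-0.2,0,0],[0,0,0],[0,0,0]],"angular":[[-0.0073,-0.0037,-0.0015],[0,0,0],[0,0,0],[0,0,0],[0,0,0]],"gripper":[0.2,0.2,0.2,0.2,0.2]}'; python3 - <<'E'
from h import *
go(.554,-.040,.26,83)
shot("wrist","w8")
E
```

```text
time_s: 9.65
eef_pos: [0.5367, -0.1566, 0.2454]
tool_rot: [-2.356, -2.07, 0.009]
force: [0.1, -0.2, -8.6]
finger_gap: 0.0608
t9.7 p [ 0.5367 -0.1566  0.2454] txdir 82.61 gap 0.0608 F [ 0.1 -0.2 -8.6] q6 -0.29
 ang share [-0.0012  0.0002 -0.0011] (0.1 rows); then shift share [ 0.7853  0.0199 -0.0976] (mm [117.8   3.  -14.6])
```

View pics/w8.png

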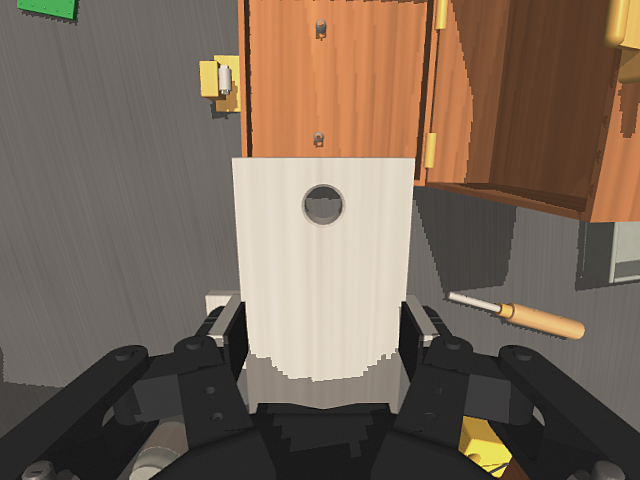

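```bash
python3 - <<'E'
from h import *
s,Rm=pose()
c,p,d=shot("wrist")
a=p[5:45,300:345]; b=p[120:160,298:343]
cv2.imwrite("pics/pz.png",cv2.resize(np.hstack([a,b]),None,fx=8,fy=8,interpolation=cv2.INTER_NEAREST))
go()
for u in((321,23.5),(318.5,133.5)):
    P=onplane(c,[u],.02)[0]; print(P.round(4),(Rm.T@(P-s["eef_pos"])*1000).round(1))
E
```

```text
t9.8 p [ 0.5367 -0.1556  0.2451] txdir 82.70 gap 0.0611 F [-0.3  0.1 -8.5] q6 -0.29
 ang share [-0.0013  0.0002 -0.    ] (0.1 rows); then shift share [0. 0. 0.] (mm [0. 0. 0.])
[0.5536 0.0182 0.02  ] [176.   -3.7 224.8]
[ 0.5391 -0.074   0.02  ] [ 82.6  -6.3 225. ]
```

View pics/pz.png

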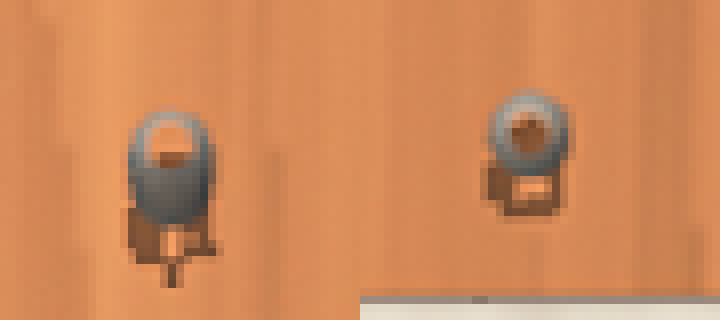

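```bash
python3 - <<'E'
from h import *
s,Rm=pose(); c=arm.get_calibration("wrist")
P=onplane(c,[(320.9,22),(318.8,136.4)],.02); print(P.round(4),((P-s["eef_pos"])@Rm*1000).round(1)); v=P[0]-P[1]; print(np.linalg.norm(v)*1e3,np.degrees(np.arctan2(v[1],v[0])),P.mean(0))
E
```

```text
[[ 0.5537  0.0206  0.02  ]
 [ 0.5392 -0.0755  0.02  ]] [[177.3  -3.8 224.9]
 [ 80.1  -6.  225. ]]
97.23724476419326 81.41394969218139 [ 0.54641473 -0.02744968  0.02      ]
```

```bash
python3 - <<'E'
from h import *
a=np.radians(81.4);X=np.array([np.cos(a),np.sin(a)]);Y=np.array([np.sin(a),-np.cos(a)])
t=np.array([.5464,-.0274])-.0008*X+.0019*Y; print(t)
go(t[0],t[1],.12,81.4)
E
```

```text
[ 0.54815901 -0.02847512]
t9.8 p [ 0.5367 -0.1556  0.2451] txdir 82.70 gap 0.0611 F [-0.3  0.1 -8.5] q6 -0.29
 ang share [-0.0013  0.0002  0.0036] (0.2 rows); then shift share [ 0.8496 -0.0513  0.8339] (mm [127.4  -7.7 125.1])
```

```bash
python3 -m crank '{"xyz":[[0.2,-0.02,0],[0.25,-0.02,0.1],[0.25,0,0.25],[0.15,0,0.28],[0,0,0.2],[0,0,0],[0,0,0]],"angular":[[-0.0013,0.0002,0.0036],[0,0,0],[0,0,0],[0,0,0],[0,0,0],[0,0,0],[0,0,0]],"gripper":[0.2,0.2,0.2,0.2,0.2,0.2,0.2]}'; python3 - <<'E'
from h import *
go(.5482,-.0285,.08,81.4)
E
```

```text
time_s: 10.45
eef_pos: [0.5499, -0.0218, 0.1188]
tool_rot: [2.379, 2.05, 0.004]
force: [0.2, -0.2, -7.1]
finger_gap: 0.0612
t10.4 p [ 0.5499 -0.0218  0.1188] txdir 81.50 gap 0.0612 F [ 0.2 -0.2 -7.1] q6 -0.04
 ang share [ 0.0004 -0.0001  0.0003] (0.0 rows); then shift share [-0.0458 -0.0046  0.2585] (mm [-6.9 -0.7 38.8])
```

```bash
python3 -m crank '{"xyz":[[-0.045,-0.005,0.1],[0,0,0.1],[0,0,0.06],[0,0,0],[0,0,0]],"angular":[[0.0004,0,0.0003],[0,0,0],[0,0,0],[0,0,0],[0,0,0]],"gripper":[0.2,0.2,0.2,0.2,0.2]}'; python3 - <<'E'
from h import *
go(.5482,-.0285,.055,81.4)
E
```

```text
time_s: 10.95
eef_pos: [0.5516, -0.0313, 0.0815]
tool_rot: [2.38, 2.041, 0.008]
force: [0.8, 0.3, -8.1]
finger_gap: 0.0608
t10.9 p [ 0.5516 -0.0313  0.0815] txdir 81.24 gap 0.0608 F [ 0.8  0.3 -8.1] q6 -0.05
 ang share [ 0.0013 -0.     -0.0005] (0.1 rows); then shift share [ 0.0152 -0.0254  0.1768] (mm [ 2.3 -3.8 26.5])
```

```bash
python3 -m crank '{"xyz":[[0.015,-0.025,0],[0,0,0],[0,0,0.12],[0,0,0.03],[0,0,0]],"angular":[[0.0013,0,-0.0005],[0,0,0],[0,0,0],[0,0,0],[0,0,0]],"gripper":[0.2,0.2,0.2,0.2,0.2]}'; python3 - <<'E'
from h import *
go(.5482,-.0285,.050,81.4)
shot("wrist","w9")
E
```

```text
time_s: 11.45
eef_pos: [0.5505, -0.0287, 0.0617]
tool_rot: [2.379, 2.047, 0.005]
force: [0.9, -0.2, -6.9]
finger_gap: 0.0607
t11.4 p [ 0.5505 -0.0287  0.0617] txdir 81.43 gap 0.0607 F [ 0.9 -0.2 -6.9] q6 -0.05
 ang share [ 0.0007 -0.      0.0001] (0.0 rows); then shift share [-0.0006 -0.0152  0.0781] (mm [-0.1 -2.3 11.7])
```

View pics/w9.png

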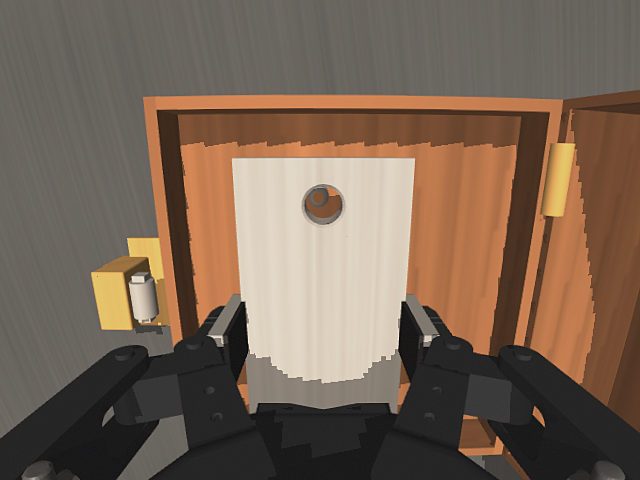

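```bash
python3 -m crank '{"xyz":[[0,-0.015,0.04],[0,0,0.02],[0,0,0]],"angular":[[0.0007,0,0],[0,0,0],[0,0,0]],"gripper":[0.2,0.2,0.2]}'; python3 - <<'E'
from h import *
go(.5482,-.0285,.050,81.4)
c,p,d=shot("wrist")
cv2.imwrite("pics/w10.png",cv2.resize(p[170:240,280:370],None,fx=7,fy=7,interpolation=cv2.INTER_NEAREST))
E
```

```text
time_s: 11.8
eef_pos: [0.5489, -0.0284, 0.0537]
tool_rot: [2.38, 2.049, 0.002]
force: [-0.3, 0.9, -8.2]
finger_gap: 0.0609
t11.8 p [ 0.5489 -0.0284  0.0537] txdir 81.44 gap 0.0609 F [-0.3  0.9 -8.2] q6 -0.05
 ang share [0.0003 0.     0.0001] (0.0 rows); then shift share [-0.0011 -0.0046  0.0247] (mm [-0.2 -0.7  3.7])
```

View pics/w10.png

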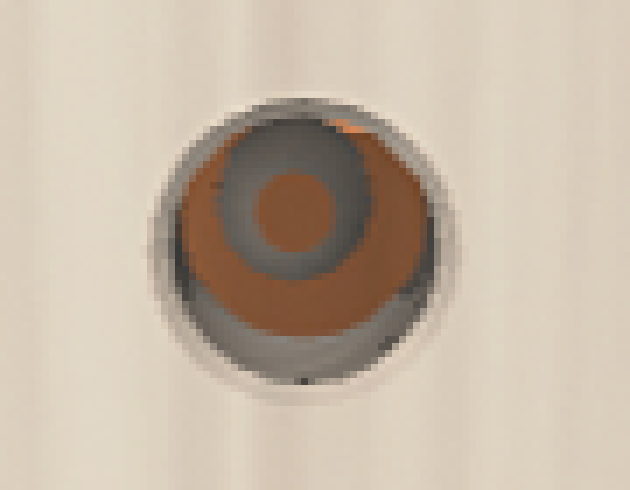

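```bash
python3 -m crank '{"xyz":[[-0.003,-0.005,0.02],[0,0,0.02],[0,0,0.01],[0,0,0]],"angular":[[0.0003,0,0],[0,0,0],[0,0,0],[0,0,0]],"gripper":[0.2,0.2,0.2,0.2]}'; python3 - <<'E'
from h import *
go(.5482,-.0285,.045,81.4)
c,p,d=shot("wrist")
cv2.imwrite("pics/w11.png",cv2.resize(p[170:240,280:370],None,fx=7,fy=7,interpolation=cv2.INTER_NEAREST))
E
```

```text
time_s: 12.25
eef_pos: [0.5484, -0.0289, 0.0461]
tool_rot: [2.381, 2.049, 0.0]
force: [-1.1, -1.0, -8.1]
finger_gap: 0.061
t12.2 p [ 0.5484 -0.0289  0.0461] txdir 81.43 gap 0.0610 F [-1.1 -1.  -8.1] q6 -0.05
 ang share [0.0001 0.     0.0001] (0.0 rows); then shift share [ 0.0025 -0.0019  0.0074] (mm [ 0.4 -0.3  1.1])
```

View pics/w11.png

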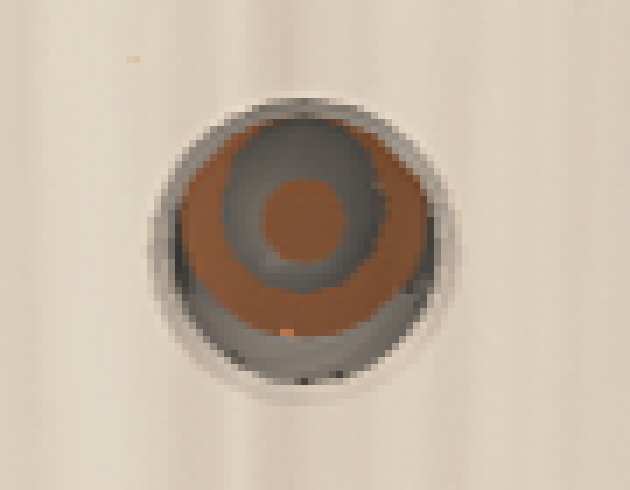

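```bash
python3 -m crank '{"xyz":[[0,0,0.025],[0,0,0.02],[0,0,0.01],[0,0,0]],"angular":[[0,0,0],[0,0,0],[0,0,0],[0,0,0]],"gripper":[0.2,0.2,0.2,0.2]}'; python3 - <<'E'
from h import *
go(.5482,-.0285,.0315,81.4)
c,p,d=shot("wrist")
cv2.imwrite("pics/w12.png",cv2.resize(p[170:240,280:370],None,fx=7,fy=7,interpolation=cv2.INTER_NEAREST))
E
```

```text
time_s: 12.7
eef_pos: [0.5486, -0.029, 0.0373]
tool_rot: [2.381, 2.049, 0.001]
force: [-0.1, -0.0, -8.5]
finger_gap: 0.0605
t12.7 p [ 0.5486 -0.029   0.0373] txdir 81.43 gap 0.0605 F [-0.1 -0.  -8.5] q6 -0.05
 ang share [0.0001 0.     0.0001] (0.0 rows); then shift share [ 0.0027 -0.0032  0.0388] (mm [ 0.4 -0.5  5.8])
```

View pics/w12.png

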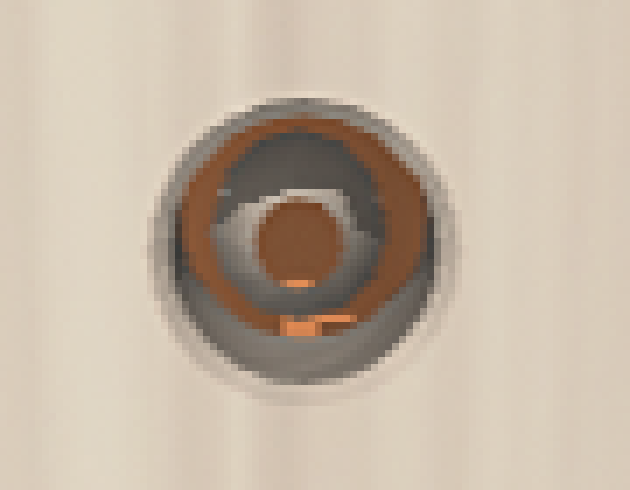

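```bash
python3 -m crank '{"xyz":[[0,-0.002,0.02],[0,0,0.012],[0,0,0]],"angular":[[0,0,0],[0,0,0],[0,0,0]],"gripper":[0.2,0.2,0.2]}';python3 -m crank '{"xyz":[[0,0,0.01],[0,0,0.005],[0,0,0.005]],"angular":[[0,0,0],[0,0,0],[0,0,0]],"gripper":[0.2,0.2,0.2]}'
```

```text
time_s: 13.05
eef_pos: [0.5485, -0.0289, 0.0324]
tool_rot: [2.38, 2.049, 0.001]
force: [0.4, -0.8, -7.8]
finger_gap: 0.0611
time_s: 13.35
eef_pos: [0.5488, -0.029, 0.0309]
tool_rot: [2.38, 2.049, 0.001]
force: [-5.2, 1.6, 1.8]
finger_gap: 0.0613
```

```bash
python3 -m crank '{"xyz":[[0,0,0],[0,0,0],[0,0,0],[0,0,-0.1],[0,0,-0.25],[0,0,-0.3],[0,0,-0.3],[0,0,-0.3],[0,0,0],[0,0,0]],"angular":[[0,0,0],[0,0,0],[0,0,0],[0,0,0],[0,0,0],[0,0,0],[0,0,0],[0,0,0],[0,0,0],[0,0,0]],"gripper":[-0.8,-0.8,-0.8,-0.8,-0.8,-0.8,-0.8,-0.8,-0.8,-0.8]}'; python3 - <<'E'
from h import *
go(.5482,-.0285,.22,81.4)
c,p,d=shot("wrist","w13")
r=cnt(c,p,(0,0,170),(40,60,255),.022,(200,60,440,390))
for q in r: print(tool(q[1]/1e3,q[2]/1e3))
E
```

```text
time_s: 14.35
eef_pos: [0.5527, -0.0297, 0.2384]
tool_rot: [2.37, 2.039, 0.018]
force: [0.1, -0.4, -0.7]
finger_gap: 0.0765
t14.3 p [ 0.5527 -0.0297  0.2384] txdir 81.44 gap 0.0765 F [ 0.1 -0.4 -0.7] q6 -0.05
 ang share [0.003  0.0002 0.0001] (0.1 rows); then shift share [ 0.0037 -0.0307  0.1228] (mm [ 0.6 -4.6 18.4])
px [315.0, 218.0] xy mm (546.6, -29.0) size (64.6, 129.9) long 81.4
[ 1.000e-01 -1.180e+01  2.389e+02]
```

View pics/w13.png

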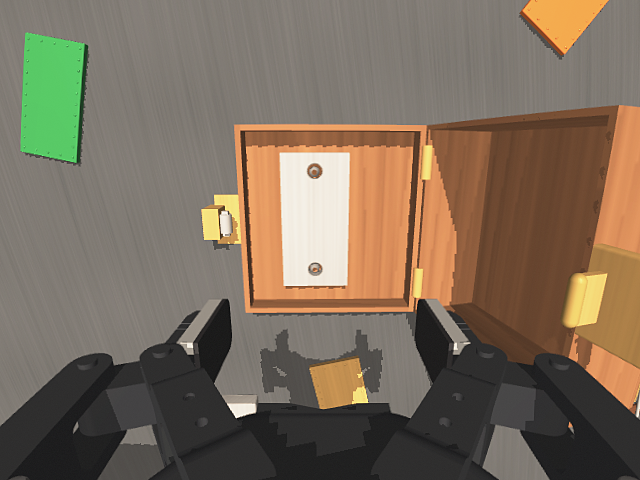

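```bash
python3 - <<'E'
from h import *
go(.548,-.252,.2,-86.5)
E
```

```text
t14.4 p [ 0.5533 -0.0298  0.2391] txdir 81.44 gap 0.0769 F [1.3 0.2 1.9] q6 -0.05
 ang share [ 0.0033  0.0005 -0.0335] (1.4 rows); then shift share [-1.4762 -0.126   0.2606] (mm [-221.4  -18.9   39.1])
```

```bash
python3 -m crank '{"xyz":[[0,0,0],[0,0,0],[-0.3,-0.02,0],[-0.3,-0.02,0],[-0.3,-0.02,0],[-0.3,-0.02,0.1],[-0.28,-0.02,0.1],[0,0,0.06],[0,0,0],[0,0,0]],"angular":[[0.0033,0.0005,-0.0168],[0,0,-0.0168],[0,0,0],[0,0,0],[0,0,0],[0,0,0],[0,0,0],[0,0,0],[0,0,0],[0,0,0]],"gripper":[-0.8,-0.8,-0.8,-0.8,-0.8,-0.8,-0.8,-0.8,-0.8,-0.8]}'; cat > pl.py <<'E'
from h import *
import sys
c,p,d=shot("wrist",sys.argv[1])
r=cnt(c,p,(14,60,80),(35,255,255),.006,(200,80,440,395))
for q in r:
    go(q[1]/1e3,q[2]/1e3,.1,q[5]); print("tool",tool(q[1]/1e3,q[2]/1e3))
E
python3 pl.py w14
```

```text
time_s: 15.4
eef_pos: [0.5494, -0.2561, 0.1879]
tool_rot: [-2.126, -2.291, 0.004]
force: [0.2, 0.2, 0.8]
finger_gap: 0.0768
px [324.0, 223.0] xy mm (545.5, -250.5) size (58.7, 110.6) long -86.4
t15.4 p [ 0.5494 -0.2556  0.1878] txdir 94.32 gap 0.0768 F [-0.6  0.1 -0.5] q6 -0.64
 ang share [-0.0021 -0.0017  0.002 ] (0.1 rows); then shift share [ 0.0353 -0.0235  0.5856] (mm [ 5.3 -3.5 87.8])
tool [  3.3  -1.  187.9]
```

View pics/w14.png

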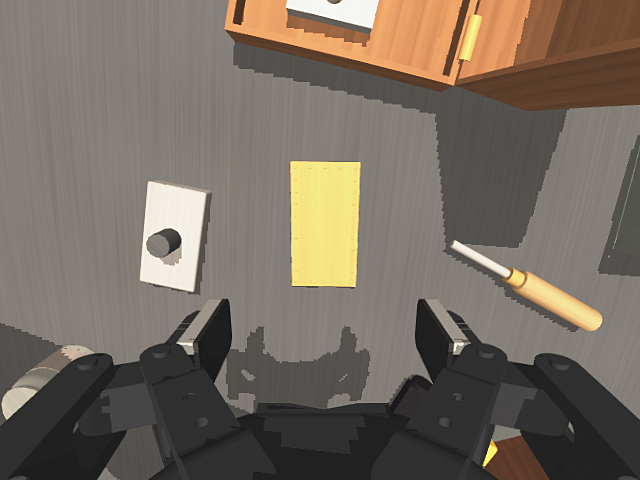

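```bash
python3 -m crank '{"xyz":[[0.035,-0.011,0.1],[0,0,0.3],[0,0,0.3],[0,0,0.24],[0,0,0],[0,0,0]],"angular":[[-0.0021,-0.0017,0.002],[0,0,0],[0,0,0],[0,0,0],[0,0,0],[0,0,0]],"gripper":[-0.8,-0.8,-0.8,-0.8,-0.8,-0.8]}' 40; python3 - <<'E'
from h import *
go(.5474,-.2506,.022,-86.4)
E
```

```text
time_s: 16.05
eef_pos: [0.5537, -0.2442, 0.051]
tool_rot: [2.131, 2.292, 0.005]
force: [0.4, -1.8, 0.9]
finger_gap: 0.0772
t16.1 p [ 0.5537 -0.2442  0.051 ] txdir 94.19 gap 0.0772 F [ 0.4 -1.8  0.9] q6 -0.62
 ang share [0.0017 0.001  0.0016] (0.1 rows); then shift share [-0.0397 -0.0446  0.1936] (mm [-6.  -6.7 29. ])
```

```bash
python3 -m crank '{"xyz":[[-0.04,-0.0446,0],[0,0,0.1],[0,0,0.04],[0,0,0],[0,0,0]],"angular":[[0.0017,0.001,0.0016],[0,0,0],[0,0,0],[0,0,0],[0,0,0]],"gripper":[-0.8,-0.8,-0.8,-0.8,-0.8]}' 40; python3 - <<'E'
from h import *
go(.5474,-.2506,.022,-86.4)
E
```

```text
time_s: 16.55
eef_pos: [0.5518, -0.2532, 0.0366]
tool_rot: [2.143, 2.283, 0.003]
force: [0.3, -0.3, 0.4]
finger_gap: 0.0766
t16.6 p [ 0.5518 -0.2532  0.0366] txdir 93.63 gap 0.0766 F [ 0.3 -0.3  0.4] q6 -0.62
 ang share [0.0014 0.001  0.0001] (0.1 rows); then shift share [ 0.0194 -0.0281  0.0974] (mm [ 2.9 -4.2 14.6])
```

```bash
python3 -m crank '{"xyz":[[0.0194,-0.028,0],[0,0,0],[0,0,0.05],[0,0,0.02],[0,0,0],[0,0,0]],"angular":[[0.0014,0.001,0.0001],[0,0,0],[0,0,0],[0,0,0],[0,0,0],[0,0,0]],"gripper":[-0.8,-0.8,-0.8,-0.8,-0.8,-0.8]}' 40; python3 - <<'E'
from h import *
go(.5474,-.2506,.022,-86.4)
E
```

```text
time_s: 17.15
eef_pos: [0.5473, -0.2506, 0.0257]
tool_rot: [-2.151, -2.29, 0.0]
force: [0.5, 0.3, -0.2]
finger_gap: 0.0769
t17.1 p [ 0.5473 -0.2506  0.0257] txdir 93.59 gap 0.0769 F [ 0.5  0.3 -0.2] q6 -0.62
 ang share [-0. -0. -0.] (0.0 rows); then shift share [-0.0001  0.0006  0.0248] (mm [-0.   0.1  3.7])
```

```bash
python3 -m crank '{"xyz":[[0,0,0.022],[0,0,0],[0,0,0],[0,0,0],[0,0,0],[0,0,0],[0,0,0]],"angular":[[0,0,0],[0,0,0],[0,0,0],[0,0,0],[0,0,0],[0,0,0],[0,0,0]],"gripper":[-0.8,-0.8,0.2,0.2,0.2,0.2,0.2]}' 60;  python3 -m crank '{"xyz":[[0,0,-0.02],[0,0,-0.1],[0,0,-0.2],[0,0,-0.2],[0,0,0],[0,0,0]],"angular":[[0,0,0],[0,0,0],[0,0,0],[0,0,0],[0,0,0],[0,0,0]],"gripper":[0.3,0.3,0.3,0.3,0.3,0.3]}';python3 - <<'E'
from h import *
go(.5487,-.0288,.22,81.4)
shot("wrist","w15")
E
```

```text
time_s: 17.85
eef_pos: [0.5479, -0.2508, 0.0227]
tool_rot: [2.15, 2.289, 0.0]
force: [0.5, -0.6, 0.1]
finger_gap: 0.0552
time_s: 18.45
eef_pos: [0.5455, -0.2494, 0.103]
tool_rot: [-2.147, -2.286, 0.002]
force: [0.0, 0.5, -4.0]
finger_gap: 0.0558
t18.4 p [ 0.5455 -0.2494  0.103 ] txdir 93.59 gap 0.0558 F [ 0.   0.5 -4. ] q6 -0.62
 ang share [-0.0007 -0.0004  0.0339] (1.4 rows); then shift share [ 1.4572 -0.1986 -0.7802] (mm [ 218.6  -29.8 -117. ])
```

View pics/w15.png

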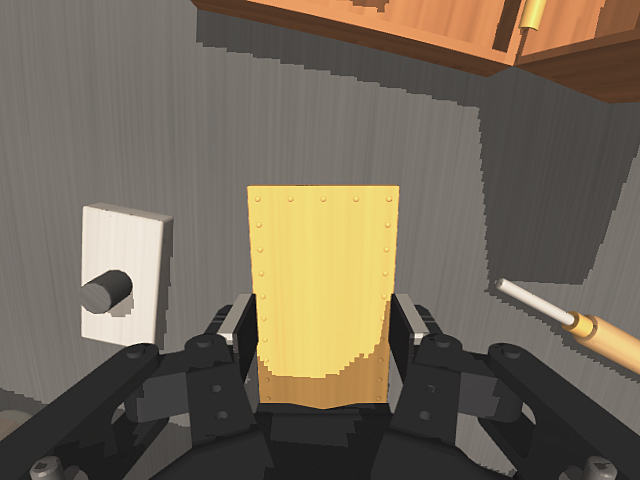

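```bash
python3 -m crank '{"xyz":[[0,0,-0.2],[0,0,-0.1],[0.3,-0.04,0],[0.3,-0.04,0],[0.3,-0.04,0],[0.3,-0.04,0],[0.2,-0.04,0],[0.05,0,0],[0,0,0],[0,0,0]],"angular":[[-0.0007,-0.0004,0.017],[0,0,0.017],[0,0,0],[0,0,0],[0,0,0],[0,0,0],[0,0,0],[0,0,0],[0,0,0],[0,0,0]],"gripper":[0.3,0.3,0.3,0.3,0.3,0.3,0.3,0.3,0.3,0.3]}';python3 - <<'E'
from h import *
go(.5487,-.0288,.08,81.4)
E
```

```text
time_s: 19.5
eef_pos: [0.5433, -0.0222, 0.1352]
tool_rot: [-2.383, -2.021, 0.016]
force: [-0.4, -0.5, -3.3]
finger_gap: 0.0553
t19.5 p [ 0.5433 -0.0222  0.1352] txdir 80.61 gap 0.0553 F [-0.4 -0.5 -3.3] q6 -0.02
 ang share [-0.0031 -0.0005 -0.0022] (0.2 rows); then shift share [-0.0383  0.0425  0.3679] (mm [-5.7  6.4 55.2])
```

```bash
python3 -m crank '{"xyz":[[-0.038,0.0425,0],[0,0,0],[0,0,0.2],[0,0,0.15],[0,0,0],[0,0,0]],"angular":[[-0.0031,-0.0005,-0.0022],[0,0,0],[0,0,0],[0,0,0],[0,0,0],[0,0,0]],"gripper":[0.3,0.3,0.3,0.3,0.3,0.3]}';python3 - <<'E'
from h import *
go(.5487,-.0288,.06,81.4)
E
```

```text
time_s: 20.1
eef_pos: [0.5509, -0.037, 0.0822]
tool_rot: [2.385, 2.037, 0.003]
force: [0.1, -0.2, -3.4]
finger_gap: 0.0554
t20.1 p [ 0.5509 -0.037   0.0822] txdir 80.98 gap 0.0554 F [ 0.1 -0.2 -3.4] q6 -0.05
 ang share [ 0.0008  0.0003 -0.0012] (0.1 rows); then shift share [ 0.0521 -0.023   0.1482] (mm [ 7.8 -3.4 22.2])
```

```bash
python3 -m crank '{"xyz":[[0.052,-0.023,0],[0,0,0],[0,0,0.11],[0,0,0.03],[0,0,0],[0,0,0]],"angular":[[0.0008,0.0003,-0.0012],[0,0,0],[0,0,0],[0,0,0],[0,0,0],[0,0,0]],"gripper":[0.3,0.3,0.3,0.3,0.3,0.3]}';python3 - <<'E'
from h import *
go(.5487,-.0288,.046,81.4)
shot("wrist","w16")
E
```

```text
time_s: 20.7
eef_pos: [0.5527, -0.0291, 0.0672]
tool_rot: [2.376, 2.045, 0.009]
force: [0.1, 0.1, -2.1]
finger_gap: 0.0551
t20.7 p [ 0.5527 -0.0291  0.0672] txdir 81.44 gap 0.0551 F [ 0.1  0.1 -2.1] q6 -0.05
 ang share [0.0014 0.0001 0.0001] (0.1 rows); then shift share [-0.002  -0.027   0.1415] (mm [-0.3 -4.  21.2])
```

View pics/w16.png

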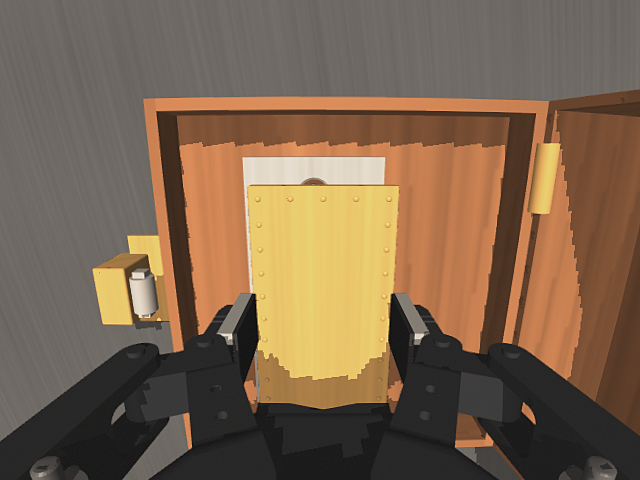

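```bash
python3 -m crank '{"xyz":[[-0.002,-0.027,0.04],[0,0,0.05],[0,0,0.02],[0,0,0]],"angular":[[0.0014,0.0001,0.0001],[0,0,0],[0,0,0],[0,0,0]],"gripper":[0.3,0.3,0.3,0.3]}';python3 - <<'E'
from h import *
go(.5487,-.0288,.046,81.4)
E
```

```text
time_s: 21.15
eef_pos: [0.5493, -0.029, 0.0507]
tool_rot: [2.381, 2.048, 0.002]
force: [-0.1, 0.4, -3.1]
finger_gap: 0.0554
t21.1 p [ 0.5493 -0.029   0.0507] txdir 81.40 gap 0.0554 F [-0.1  0.4 -3.1] q6 -0.05
 ang share [ 0.0002 -0.     -0.    ] (0.0 rows); then shift share [ 0.0006 -0.0043  0.0313] (mm [ 0.1 -0.7  4.7])
```

```bash
python3 -m crank '{"xyz":[[0,-0.0043,0.02],[0,0,0.012],[0,0,0]],"angular":[[0.0002,0,0],[0,0,0],[0,0,0]],"gripper":[0.3,0.3,0.3]}';python3 -m crank '{"xyz":[[0,0,0.006],[0,0,0.004]],"angular":[[0,0,0],[0,0,0]],"gripper":[0.3,0.3]}'
```

```text
time_s: 21.45
eef_pos: [0.5485, -0.0289, 0.0451]
tool_rot: [-2.381, -2.048, 0.0]
force: [-0.1, 0.0, -2.5]
finger_gap: 0.0551
time_s: 21.65
eef_pos: [0.5486, -0.0289, 0.0447]
tool_rot: [-2.381, -2.048, 0.001]
force: [-4.4, -1.1, 6.6]
finger_gap: 0.0555
```

```bash
python3 -m crank '{"xyz":[[0,0,0],[0,0,0],[0,0,0],[0,0,-0.1],[0,0,-0.25],[0,0,-0.3],[0,0,-0.3],[0,0,-0.2],[0,0,0],[0,0,0]],"angular":[[0,0,0],[0,0,0],[0,0,0],[0,0,0],[0,0,0],[0,0,0],[0,0,0],[0,0,0],[0,0,0],[0,0,0]],"gripper":[-0.8,-0.8,-0.8,-0.8,-0.8,-0.8,-0.8,-0.8,-0.8,-0.8]}'; python3 - <<'E'
from h import *
go(.397,.264,.3,-82.8)
c,p,d=shot("wrist","w17")
cnt(c,p,(0,0,170),(40,60,255),.022,(200,60,440,390))
cnt(c,p,(14,60,80),(35,255,255),.028,(250,60,420,390),2000)
E
```

```text
time_s: 22.65
eef_pos: [0.55, -0.0292, 0.2315]
tool_rot: [2.377, 2.045, 0.008]
force: [-0.3, 0.1, -0.9]
finger_gap: 0.0768
t22.6 p [ 0.55   -0.0292  0.2315] txdir 81.40 gap 0.0768 F [-0.3  0.1 -0.9] q6 -0.05
 ang share [ 0.0012  0.0002 -0.0439] (1.8 rows); then shift share [ 2.0669 -0.7668 -0.4569] (mm [ 310.  -115.   -68.5])
px [320.0, 161.0] xy mm (555.1, 25.9) size (19.6, 64.0) long -8.7
px [320.0, 222.0] xy mm (546.5, -29.1) size (58.0, 110.2) long 81.3
```

View pics/w17.png

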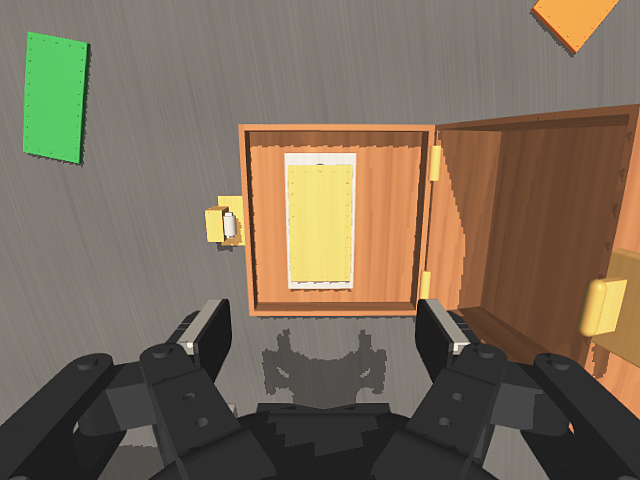

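```bash
python3 - <<'E'
from h import *
go(.564,.247,.2,-88)
E
```

```text
t22.7 p [ 0.5503 -0.0292  0.2316] txdir 81.40 gap 0.0764 F [ 0.4 -0.1  0.6] q6 -0.05
 ang share [ 0.0013  0.0002 -0.0294] (1.2 rows); then shift share [1.8372 0.1554 0.211 ] (mm [275.6  23.3  31.6])
```

```bash
python3 -m crank '{"xyz":[[0,0,0],[0,0,0],[0.3,0.02,0],[0.3,0.02,0],[0.3,0.02,0],[0.3,0.02,0],[0.3,0.02,0.1],[0.28,0.02,0.1],[0,0,0.05],[0,0,0],[0,0,0]],"angular":[[0.0013,0.0002,-0.0147],[0,0,-0.0147],[0,0,0],[0,0,0],[0,0,0],[0,0,0],[0,0,0],[0,0,0],[0,0,0],[0,0,0],[0,0,0]],"gripper":[-0.8,-0.8,-0.8,-0.8,-0.8,-0.8,-0.8,-0.8,-0.8,-0.8,-0.8]}'; python3 pl.py w18
```

```text
time_s: 23.8
eef_pos: [0.5487, 0.2453, 0.1762]
tool_rot: [-2.167, -2.252, 0.032]
force: [-0.6, 0.9, -0.4]
finger_gap: 0.077
px [347.0, 226.0] xy mm (561.9, 248.4) size (58.7, 110.6) long -88.8
t23.9 p [0.5486 0.2448 0.1762] txdir 92.15 gap 0.0769 F [-1.4 -0.1 -0.7] q6 0.25
 ang share [-0.0042  0.0004  0.0026] (0.2 rows); then shift share [0.0219 0.089  0.5079] (mm [ 3.3 13.4 76.2])
tool [  3.5  18.  175.8]
```

View pics/w18.png

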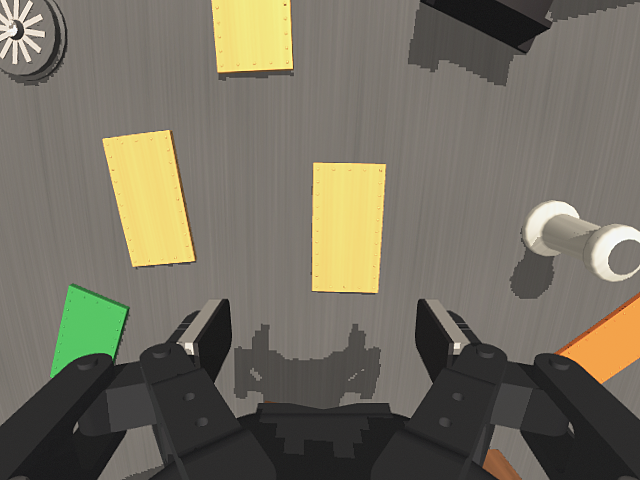

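```bash
python3 -m crank '{"xyz":[[0.022,0.1,0],[0,0,0.1],[0,0,0.3],[0,0,0.25],[0,0,0.1],[0,0,0],[0,0,0]],"angular":[[-0.0042,0.0004,0.0026],[0,0,0],[0,0,0],[0,0,0],[0,0,0],[0,0,0],[0,0,0]],"gripper":[-0.8,-0.8,-0.8,-0.8,-0.8,-0.8,-0.8]}' 40; python3 - <<'E'
from h import *
go(.5638,.2485,.030,-88.8)
E
```

```text
time_s: 24.55
eef_pos: [0.5709, 0.244, 0.0624]
tool_rot: [2.205, 2.228, 0.015]
force: [1.0, -0.8, -0.1]
finger_gap: 0.0768
t24.6 p [0.5709 0.244  0.0624] txdir 90.61 gap 0.0768 F [ 1.  -0.8 -0.1] q6 0.27
 ang share [ 0.0019 -0.0002 -0.0017] (0.1 rows); then shift share [ 0.0311 -0.0464  0.2162] (mm [ 4.7 -7.  32.4])
```

```bash
python3 -m crank '{"xyz":[[0.031,-0.046,0],[0,0,0],[0,0,0.1],[0,0,0.05],[0,0,0],[0,0,0]],"angular":[[0.0019,-0.0002,-0.0017],[0,0,0],[0,0,0],[0,0,0],[0,0,0],[0,0,0]],"gripper":[-0.8,-0.8,-0.8,-0.8,-0.8,-0.8]}' 40; python3 - <<'E'
from h import *
go(.5638,.2485,.025,-88.8)
E
```

```text
time_s: 25.15
eef_pos: [0.5673, 0.2504, 0.0442]
tool_rot: [2.194, 2.244, 0.013]
force: [0.0, 0.1, 0.4]
finger_gap: 0.0771
t25.1 p [0.5673 0.2504 0.0442] txdir 91.29 gap 0.0771 F [0.  0.1 0.4] q6 0.27
 ang share [ 0.0013 -0.0005  0.0002] (0.1 rows); then shift share [-0.0122 -0.0236  0.1282] (mm [-1.8 -3.5 19.2])
```

```bash
python3 -m crank '{"xyz":[[-0.012,-0.0236,0.02],[0,0,0.05],[0,0,0.03],[0,0,0],[0,0,0]],"angular":[[0.0013,-0.0005,0.0002],[0,0,0],[0,0,0],[0,0,0],[0,0,0]],"gripper":[-0.8,-0.8,-0.8,-0.8,-0.8]}' 40; python3 - <<'E'
from h import *
go(.5638,.2485,.0225,-88.8)
E
```

```text
time_s: 25.65
eef_pos: [0.5634, 0.2482, 0.0276]
tool_rot: [-2.198, -2.245, 0.002]
force: [0.5, -0.5, 0.4]
finger_gap: 0.0766
t25.6 p [0.5634 0.2482 0.0276] txdir 91.20 gap 0.0766 F [ 0.5 -0.5  0.4] q6 0.27
 ang share [-0.0002  0.0001  0.    ] (0.0 rows); then shift share [0.002  0.0029 0.0342] (mm [0.3 0.4 5.1])
```

```bash
python3 -m crank '{"xyz":[[0.002,0.003,0.034],[0,0,0],[0,0,0]],"angular":[[-0.0002,0,0],[0,0,0],[0,0,0]],"gripper":[-0.8,-0.8,-0.8]}'
python3 -m crank '{"xyz":[[0,0,0],[0,0,0],[0,0,0],[0,0,0],[0,0,0]],"angular":[[0,0,0],[0,0,0],[0,0,0],[0,0,0],[0,0,0]],"gripper":[0.3,0.3,0.3,0.3,0.3]}' 60
```

```text
time_s: 25.95
eef_pos: [0.5641, 0.2486, 0.0223]
tool_rot: [2.197, 2.244, 0.0]
force: [-0.2, -0.4, -0.4]
finger_gap: 0.0769
time_s: 26.45
eef_pos: [0.5644, 0.2487, 0.0231]
tool_rot: [2.197, 2.244, 0.001]
force: [-0.4, 0.2, -0.0]
finger_gap: 0.0553
```

```bash
python3 -m crank '{"xyz":[[0,0,-0.02],[0,0,-0.1],[0,0,-0.2],[0,0,-0.25],[0,0,-0.2],[0,0,0]],"angular":[[0,0,0],[0,0,0],[0,0,0],[0,0,0.0147],[0,0,0.0147],[0,0,0]],"gripper":[0.3,0.3,0.3,0.3,0.3,0.3]}' 60;python3 - <<'E'
from h import *
go(.5487,-.0288,.13,81.4)
shot("wrist","w19")
E
```

```text
time_s: 27.05
eef_pos: [0.5619, 0.2481, 0.1427]
tool_rot: [-2.401, -2.024, 0.008]
force: [1.4, 0.8, -2.9]
finger_gap: 0.0554
t27.1 p [0.5619 0.2481 0.1427] txdir 80.26 gap 0.0554 F [ 1.4  0.8 -2.9] q6 0.46
 ang share [-0.0007  0.0005 -0.0032] (0.1 rows); then shift share [-1.8383  0.1893  0.0849] (mm [-275.7   28.4   12.7])
```

View pics/w19.png

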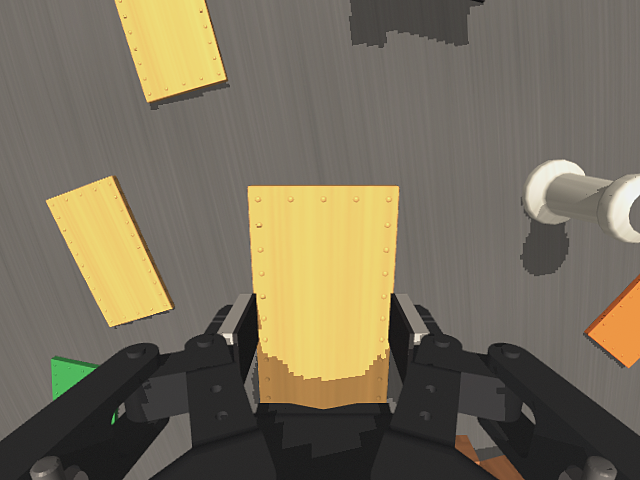

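```bash
python3 -m crank '{"xyz":[[-0.3,0.03,0],[-0.3,0.03,0],[-0.3,0.03,0],[-0.3,0.03,0],[-0.3,0.03,0],[-0.25,0.03,0],[0,0,0],[0,0,0]],"angular":[[-0.0007,0.0005,-0.0032],[0,0,0],[0,0,0],[0,0,0],[0,0,0],[0,0,0],[0,0,0],[0,0,0]],"gripper":[0.3,0.3,0.3,0.3,0.3,0.3,0.3,0.3]}' 60;python3 - <<'E'
from h import *
go(.5487,-.0288,.08,81.4)
E
```

```text
time_s: 27.9
eef_pos: [0.5404, -0.0234, 0.1281]
tool_rot: [-2.347, -2.067, 0.022]
force: [-0.2, -0.2, -3.0]
finger_gap: 0.0555
t27.9 p [ 0.5404 -0.0234  0.1281] txdir 82.74 gap 0.0555 F [-0.2 -0.2 -3. ] q6 -0.06
 ang share [-0.0031  0.0002  0.0037] (0.2 rows); then shift share [-0.0273  0.0598  0.3208] (mm [-4.1  9.  48.1])
```

```bash
python3 -m crank '{"xyz":[[-0.027,0.06,0],[0,0,0],[0,0,0.2],[0,0,0.1],[0,0,0],[0,0,0]],"angular":[[-0.0031,0.0002,0.0037],[0,0,0],[0,0,0],[0,0,0],[0,0,0],[0,0,0]],"gripper":[0.3,0.3,0.3,0.3,0.3,0.3]}';python3 - <<'E'
from h import *
go(.5487,-.0288,.06,81.4)
E
```

```text
time_s: 28.5
eef_pos: [0.5492, -0.0237, 0.08]
tool_rot: [-2.374, -2.055, -0.0]
force: [0.3, -0.4, -2.5]
finger_gap: 0.0551
t28.5 p [ 0.5492 -0.0237  0.08  ] txdir 81.77 gap 0.0551 F [ 0.3 -0.4 -2.5] q6 -0.04
 ang share [-0.0002 -0.0002  0.001 ] (0.0 rows); then shift share [-0.034   0.0015  0.1333] (mm [-5.1  0.2 20. ])
```

```bash
python3 -m crank '{"xyz":[[-0.034,0.0015,0],[0,0,0],[0,0,0.08],[0,0,0.04],[0,0,0],[0,0,0]],"angular":[[-0.0002,-0.0002,0.001],[0,0,0],[0,0,0],[0,0,0],[0,0,0],[0,0,0]],"gripper":[0.3,0.3,0.3,0.3,0.3,0.3]}';python3 - <<'E'
from h import *
go(.5487,-.0288,.051,81.4)
E
```

```text
time_s: 29.1
eef_pos: [0.5508, -0.0292, 0.0635]
tool_rot: [2.378, 2.046, 0.005]
force: [-0.6, 0.2, -2.0]
finger_gap: 0.0549
t29.1 p [ 0.5508 -0.0292  0.0635] txdir 81.42 gap 0.0549 F [-0.6  0.2 -2. ] q6 -0.05
 ang share [0.0008 0.     0.0001] (0.0 rows); then shift share [ 0.0006 -0.0146  0.0836] (mm [ 0.1 -2.2 12.5])
```

```bash
python3 -m crank '{"xyz":[[0,-0.0146,0],[0,0,0.04],[0,0,0.02],[0,0,0]],"angular":[[0.0008,0,0],[0,0,0],[0,0,0],[0,0,0]],"gripper":[0.3,0.3,0.3,0.3]}';python3 - <<'E'
from h import *
go(.5487,-.0288,.051,81.4)
E
```

```text
time_s: 29.5
eef_pos: [0.5486, -0.0289, 0.054]
tool_rot: [2.381, 2.049, -0.001]
force: [-0.5, -0.2, -3.0]
finger_gap: 0.0552
t29.5 p [ 0.5486 -0.0289  0.054 ] txdir 81.42 gap 0.0552 F [-0.5 -0.2 -3. ] q6 -0.05
 ang share [-0.      0.0001  0.0001] (0.0 rows); then shift share [0.0008 0.0007 0.0199] (mm [0.1 0.1 3. ])
```

```bash
python3 -m crank '{"xyz":[[0,0,0.016],[0,0,0.006],[0,0,0.004]],"angular":[[0,0,0],[0,0,0],[0,0,0]],"gripper":[0.3,0.3,0.3]}'
```

```text
time_s: 29.8
eef_pos: [0.5487, -0.0289, 0.0511]
tool_rot: [-2.381, -2.049, 0.001]
force: [-5.2, 0.3, 5.3]
finger_gap: 0.0553
```

```bash
python3 -m crank '{"xyz":[[0,0,0],[0,0,0],[0,0,0],[0,0,-0.1],[0,0,-0.25],[0,0,-0.3],[0,0,-0.3],[0,0,-0.2],[0,0,0],[0,0,0]],"angular":[[0,0,0],[0,0,0],[0,0,0],[0,0,0],[0,0,0],[0,0,0],[0,0,0],[0,0,0],[0,0,0],[0,0,0]],"gripper":[-0.8,-0.8,-0.8,-0.8,-0.8,-0.8,-0.8,-0.8,-0.8,-0.8]}'; python3 - <<'E'
from h import *
go(.483,.423,.2,-86)
c,p,d=shot("wrist","w20")
cnt(c,p,(14,60,80),(35,255,255),.034,(250,60,420,390),2000)
go(.483,.423,.2,-86)
E
```

```text
time_s: 30.8
eef_pos: [0.5499, -0.029, 0.2376]
tool_rot: [2.377, 2.045, 0.006]
force: [-0.6, 0.4, -0.5]
finger_gap: 0.0772
t30.8 p [ 0.5499 -0.029   0.2376] txdir 81.43 gap 0.0772 F [-0.6  0.4 -0.5] q6 -0.05
 ang share [ 0.0011  0.0002 -0.0349] (1.5 rows); then shift share [ 3.0374 -0.2346  0.2505] (mm [455.6 -35.2  37.6])
px [320.0, 222.0] xy mm (546.6, -29.1) size (58.0, 110.2) long 81.3
t30.9 p [ 0.5502 -0.0291  0.2378] txdir 81.43 gap 0.0768 F [ 1.  -0.8  0.6] q6 -0.05
 ang share [ 0.0012  0.0002 -0.0349] (1.5 rows); then shift share [ 3.0378 -0.237   0.2518] (mm [455.7 -35.5  37.8])
```

View pics/w20.png

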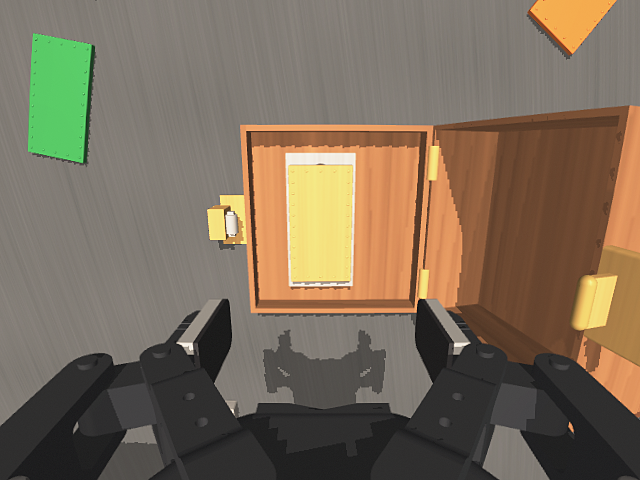

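```bash
python3 -m crank '{"xyz":[[0,0,0],[0,0,0],[0.3,-0.02,0],[0.3,-0.02,0],[0.3,-0.02,0],[0.3,-0.02,0],[0.3,-0.02,0],[0.3,-0.02,0],[0.3,-0.02,0.05],[0.3,-0.02,0.05],[0.3,-0.02,0.1],[0.25,-0.02,0.1],[0,0,0],[0,0,0]],"angular":[[0.0012,0.0002,-0.0175],[0,0,-0.0175],[0,0,0],[0,0,0],[0,0,0],[0,0,0],[0,0,0],[0,0,0],[0,0,0],[0,0,0],[0,0,0],[0,0,0],[0,0,0],[0,0,0]],"gripper":[-0.8,-0.8,-0.8,-0.8,-0.8,-0.8,-0.8,-0.8,-0.8,-0.8,-0.8,-0.8,-0.8,-0.8]}'; python3 pl.py w21
```

```text
time_s: 32.25
eef_pos: [0.4713, 0.4218, 0.168]
tool_rot: [-2.125, -2.291, 0.047]
force: [0.3, -0.1, -1.2]
finger_gap: 0.0768
px [246.0, 366.0] xy mm (395.0, 290.9) size (54.2, 66.7) long -82.5
px [346.0, 228.0] xy mm (482.1, 424.3) size (58.3, 110.7) long -86.3
t32.3 p [0.4709 0.4214 0.1677] txdir 94.28 gap 0.0767 F [-0.4 -0.5 -0.5] q6 0.52
 ang share [-0.0056  0.0011 -0.009 ] (0.4 rows); then shift share [-0.7967 -0.6155  0.4513] (mm [-119.5  -92.3   67.7])
tool [-123.2  -79.6  171.5]
t32.3 p [0.4709 0.4214 0.1677] txdir 94.28 gap 0.0767 F [-0.4 -0.5 -0.5] q6 0.52
 ang share [-0.0055  0.0013  0.0016] (0.2 rows); then shift share [0.0142 0.0755 0.4513] (mm [ 2.1 11.3 67.7])
tool [  3.4  17.2 167.2]
```

View pics/w21.png

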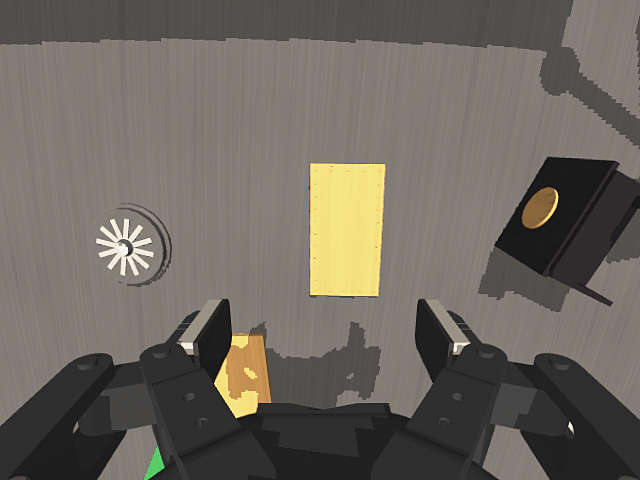

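```bash
python3 -m crank '{"xyz":[[0.014,0.085,0],[0,0,0],[0,0,0.25],[0,0,0.25],[0,0,0.15],[0,0,0],[0,0,0]],"angular":[[-0.0055,0.0013,0.0016],[0,0,0],[0,0,0],[0,0,0],[0,0,0],[0,0,0],[0,0,0]],"gripper":[-0.8,-0.8,-0.8,-0.8,-0.8,-0.8,-0.8]}' 40; python3 - <<'E'
from h import *
go(.484,.4244,.030,-86.3)
E
```

```text
time_s: 33.0
eef_pos: [0.4876, 0.4173, 0.0711]
tool_rot: [2.159, 2.281, 0.001]
force: [-0.7, 1.1, 1.2]
finger_gap: 0.0771
t33.0 p [0.4876 0.4173 0.0711] txdir 93.17 gap 0.0771 F [-0.7  1.1  1.2] q6 0.53
 ang share [ 0.0002 -0.     -0.0015] (0.1 rows); then shift share [ 0.049  -0.021   0.2742] (mm [ 7.4 -3.1 41.1])
```

```bash
python3 -m crank '{"xyz":[[0.049,-0.021,0],[0,0,0],[0,0,0.14],[0,0,0.08],[0,0,0],[0,0,0]],"angular":[[0.0002,0,-0.0015],[0,0,0],[0,0,0],[0,0,0],[0,0,0],[0,0,0]],"gripper":[-0.8,-0.8,-0.8,-0.8,-0.8,-0.8]}' 40; python3 - <<'E'
from h import *
go(.484,.4244,.025,-86.3)
E
```

```text
time_s: 33.6
eef_pos: [0.4886, 0.4281, 0.0467]
tool_rot: [2.146, 2.291, 0.02]
force: [-0.1, 0.4, -0.2]
finger_gap: 0.077
t33.6 p [0.4886 0.4281 0.0467] txdir 93.75 gap 0.0770 F [-0.1  0.4 -0.2] q6 0.53
 ang share [ 0.0017 -0.0011  0.0001] (0.1 rows); then shift share [-0.0226 -0.032   0.1449] (mm [-3.4 -4.8 21.7])
```

```bash
python3 -m crank '{"xyz":[[-0.0226,-0.032,0],[0,0,0],[0,0,0.06],[0,0,0.03],[0,0,0],[0,0,0]],"angular":[[0.0017,-0.0011,0.0001],[0,0,0],[0,0,0],[0,0,0],[0,0,0],[0,0,0]],"gripper":[-0.8,-0.8,-0.8,-0.8,-0.8,-0.8]}' 40; python3 - <<'E'
from h import *
go(.484,.4244,.0225,-86.3)
E
```

```text
time_s: 34.2
eef_pos: [0.4846, 0.4248, 0.0343]
tool_rot: [2.148, 2.292, 0.003]
force: [-0.3, 0.8, -0.4]
finger_gap: 0.0768
t34.2 p [0.4846 0.4248 0.0343] txdir 93.72 gap 0.0768 F [-0.3  0.8 -0.4] q6 0.53
 ang share [ 0.0002 -0.0001  0.    ] (0.0 rows); then shift share [-0.0024 -0.004   0.0786] (mm [-0.4 -0.6 11.8])
```

```bash
python3 -m crank '{"xyz":[[-0.0024,-0.004,0.04],[0,0,0.025],[0,0,0],[0,0,0]],"angular":[[0,0,0],[0,0,0],[0,0,0],[0,0,0]],"gripper":[-0.8,-0.8,-0.8,-0.8]}' 40; python3 - <<'E'
from h import *
go(.484,.4244,.0225,-86.3)
E
```

```text
time_s: 34.6
eef_pos: [0.4839, 0.4243, 0.0234]
tool_rot: [2.148, 2.292, 0.002]
force: [0.2, 0.4, 0.6]
finger_gap: 0.0768
t34.6 p [0.4839 0.4243 0.0234] txdir 93.71 gap 0.0768 F [0.2 0.4 0.6] q6 0.53
 ang share [ 0.0002 -0.0001  0.    ] (0.0 rows); then shift share [0.0009 0.001  0.0058] (mm [0.1 0.1 0.9])
```

```bash
python3 -m crank '{"xyz":[[0,0,0.006],[0,0,0],[0,0,0],[0,0,0],[0,0,0],[0,0,0]],"angular":[[0,0,0],[0,0,0],[0,0,0],[0,0,0],[0,0,0],[0,0,0]],"gripper":[-0.8,0.3,0.3,0.3,0.3,0.3]}' 60;python3 -m crank '{"xyz":[[0,0,-0.02],[0,0,-0.1],[0,0,-0.2],[0,0,-0.25],[0,0,-0.2],[0,0,0]],"angular":[[0,0,0],[0,0,0],[0,0,0],[0,0,0.017],[0,0,0.017],[0,0,0]],"gripper":[0.3,0.3,0.3,0.3,0.3,0.3]}' 60;python3 - <<'E'
from h import *
go(.5487,-.0288,.13,81.4)
shot("wrist","w22")
E
```

```text
time_s: 35.2
eef_pos: [0.4843, 0.4246, 0.0234]
tool_rot: [2.148, 2.292, 0.004]
force: [1.0, 0.1, -0.3]
finger_gap: 0.0555
time_s: 35.8
eef_pos: [0.4819, 0.423, 0.1425]
tool_rot: [-2.387, -2.041, 0.007]
force: [1.3, 0.3, -2.5]
finger_gap: 0.0553
t35.8 p [0.4819 0.423  0.1425] txdir 81.07 gap 0.0553 F [ 1.3  0.3 -2.5] q6 0.75
 ang share [-0.0005  0.0005 -0.0009] (0.0 rows); then shift share [-2.9116  0.8906  0.0837] (mm [-436.7  133.6   12.5])
```

View pics/w22.png

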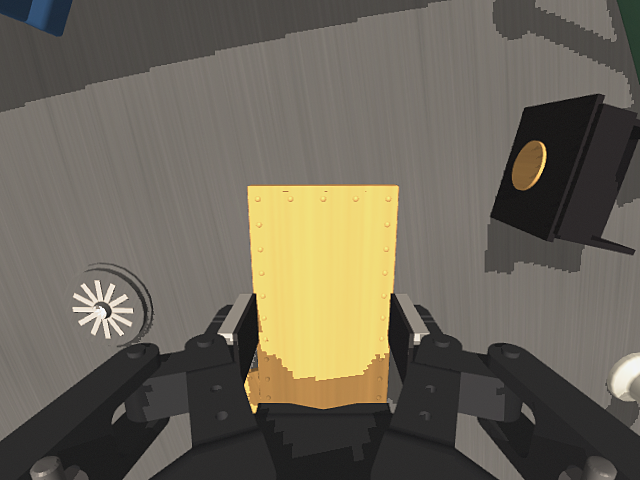

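```bash
python3 -m crank '{"xyz":[[-0.29,0.085,0],[-0.29,0.085,0],[-0.29,0.085,0],[-0.29,0.085,0],[-0.29,0.085,0],[-0.29,0.085,0],[-0.29,0.085,0],[-0.29,0.085,0],[-0.29,0.085,0],[-0.2,0.06,0],[0,0,0],[0,0,0]],"angular":[[-0.0005,0.0005,-0.0009],[0,0,0],[0,0,0],[0,0,0],[0,0,0],[0,0,0],[0,0,0],[0,0,0],[0,0,0],[0,0,0],[0,0,0],[0,0,0]],"gripper":[0.3,0.3,0.3,0.3,0.3,0.3,0.3,0.3,0.3,0.3,0.3,0.3]}' 60;python3 - <<'E'
from h import *
go(.5487,-.0288,.08,81.4)
E
```

```text
time_s: 37.05
eef_pos: [0.5343, -0.0284, 0.1185]
tool_rot: [-2.327, -2.082, 0.041]
force: [0.3, -0.3, -3.0]
finger_gap: 0.0556
t37.0 p [ 0.5343 -0.0284  0.1185] txdir 83.65 gap 0.0556 F [ 0.3 -0.3 -3. ] q6 -0.08
 ang share [-0.0051  0.0011  0.0062] (0.3 rows); then shift share [0.0118 0.0956 0.2567] (mm [ 1.8 14.3 38.5])
```

```bash
python3 -m crank '{"xyz":[[0.012,0.095,0],[0,0,0],[0,0,0.12],[0,0,0.08],[0,0,0],[0,0,0]],"angular":[[-0.0051,0.0011,0.0062],[0,0,0],[0,0,0],[0,0,0],[0,0,0],[0,0,0]],"gripper":[0.3,0.3,0.3,0.3,0.3,0.3]}';python3 - <<'E'
from h import *
go(.5487,-.0288,.066,81.4)
E
```

```text
time_s: 37.65
eef_pos: [0.5434, -0.0221, 0.0825]
tool_rot: [-2.362, -2.058, 0.01]
force: [0.4, -0.5, -3.1]
finger_gap: 0.0552
t37.6 p [ 0.5434 -0.0221  0.0825] txdir 82.14 gap 0.0552 F [ 0.4 -0.5 -3.1] q6 -0.05
 ang share [-0.0017 -0.0002  0.0021] (0.1 rows); then shift share [-0.0386  0.0413  0.1098] (mm [-5.8  6.2 16.5])
```

```bash
python3 -m crank '{"xyz":[[-0.0386,0.0413,0],[0,0,0],[0,0,0.06],[0,0,0.02],[0,0,0],[0,0,0]],"angular":[[-0.0017,-0.0002,0.0021],[0,0,0],[0,0,0],[0,0,0],[0,0,0],[0,0,0]],"gripper":[0.3,0.3,0.3,0.3,0.3,0.3]}';python3 - <<'E'
from h import *
go(.5487,-.0288,.058,81.4)
E
```

```text
time_s: 38.25
eef_pos: [0.5503, -0.0293, 0.0712]
tool_rot: [2.38, 2.046, 0.002]
force: [-0.1, -0.1, -2.4]
finger_gap: 0.0552
t38.2 p [ 0.5503 -0.0293  0.0712] txdir 81.38 gap 0.0552 F [-0.1 -0.1 -2.4] q6 -0.05
 ang share [ 0.0005  0.0001 -0.0001] (0.0 rows); then shift share [ 0.0019 -0.011   0.0879] (mm [ 0.3 -1.6 13.2])
```

```bash
python3 -m crank '{"xyz":[[0.002,-0.011,0.02],[0,0,0.03],[0,0,0.015],[0,0,0]],"angular":[[0.0005,0,0],[0,0,0],[0,0,0],[0,0,0]],"gripper":[0.3,0.3,0.3,0.3]}';python3 - <<'E'
from h import *
go(.5487,-.0288,.0574,81.4)
E
```

```text
time_s: 38.65
eef_pos: [0.5485, -0.0287, 0.0607]
tool_rot: [2.382, 2.048, -0.001]
force: [-0.7, 0.8, -3.0]
finger_gap: 0.0551
t38.6 p [ 0.5485 -0.0287  0.0607] txdir 81.38 gap 0.0551 F [-0.7  0.8 -3. ] q6 -0.04
 ang share [-0.0001  0.0001 -0.    ] (0.0 rows); then shift share [-0.0005  0.0011  0.0219] (mm [-0.1  0.2  3.3])
```

```bash
python3 -m crank '{"xyz":[[0,0.001,0.016],[0,0,0.006],[0,0,0.005]],"angular":[[0,0,0],[0,0,0],[0,0,0]],"gripper":[0.3,0.3,0.3]}'
```

```text
time_s: 38.95
eef_pos: [0.5488, -0.0287, 0.0573]
tool_rot: [-2.382, -2.048, 0.002]
force: [-5.8, 0.3, 11.3]
finger_gap: 0.0552
```

```bash
python3 -m crank '{"xyz":[[0,0,0],[0,0,0],[0,0,0],[0,0,-0.1],[0,0,-0.25],[0,0,-0.3],[0,0,-0.3],[0,0,-0.2],[0,0,0],[0,0,0]],"angular":[[0,0,0],[0,0,0],[0,0,0],[0,0,0],[0,0,0],[0,0,0],[0,0,0],[0,0,0],[0,0,0],[0,0,0]],"gripper":[-0.8,-0.8,-0.8,-0.8,-0.8,-0.8,-0.8,-0.8,-0.8,-0.8]}'; python3 - <<'E'
from h import *
c,p,d=shot("wrist","w23")
cnt(c,p,(14,60,80),(35,255,255),.040,(250,60,420,390),2000)
go(.397,.264,.2,-82.8)
E
```

```text
time_s: 39.95
eef_pos: [0.5501, -0.0288, 0.2445]
tool_rot: [2.377, 2.044, 0.006]
force: [0.1, 1.1, -1.0]
finger_gap: 0.0767
px [320.0, 222.0] xy mm (546.7, -28.2) size (58.0, 110.4) long 81.4
t40.0 p [ 0.5504 -0.0289  0.2446] txdir 81.39 gap 0.0766 F [ 0.9  0.7 -0.2] q6 -0.04
 ang share [ 0.0012  0.0003 -0.0439] (1.8 rows); then shift share [ 2.0653 -0.7699  0.2974] (mm [ 309.8 -115.5   44.6])
```

View pics/w23.png

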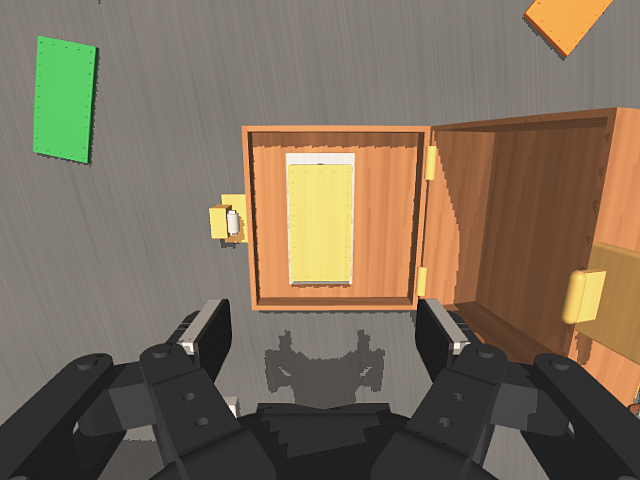

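Plate 3 is down well. Now the last plate (B).

```bash
python3 -m crank '{"xyz":[[0,0,0],[0,0,0],[0.3,-0.105,0],[0.3,-0.105,0],[0.3,-0.105,0],[0.3,-0.105,0],[0.3,-0.105,0.05],[0.3,-0.105,0.1],[0.2,-0.05,0.1],[0,0,0],[0,0,0]],"angular":[[0.0012,0.0003,-0.022],[0,0,-0.022],[0,0,0],[0,0,0],[0,0,0],[0,0,0],[0,0,0],[0,0,0],[0,0,0],[0,0,0],[0,0,0]],"gripper":[-0.8,-0.8,-0.8,-0.8,-0.8,-0.8,-0.8,-0.8,-0.8,-0.8,-0.8]}'; python3 pl.py w24
```

```text
time_s: 41.1
eef_pos: [0.3952, 0.2594, 0.1926]
tool_rot: [-2.055, -2.354, 0.029]
force: [0.6, 0.0, 0.3]
finger_gap: 0.0766
px [332.0, 218.0] xy mm (395.4, 266.0) size (58.7, 110.3) long -82.3
t41.1 p [0.3951 0.259  0.1924] txdir 97.69 gap 0.0767 F [-1.  -0.4 -0.3] q6 0.27
 ang share [-0.0041 -0.     -0.    ] (0.2 rows); then shift share [0.0462 0.0082 0.6158] (mm [ 6.9  1.2 92.4])
tool [  6.9   6.2 192.3]
```

View pics/w24.png

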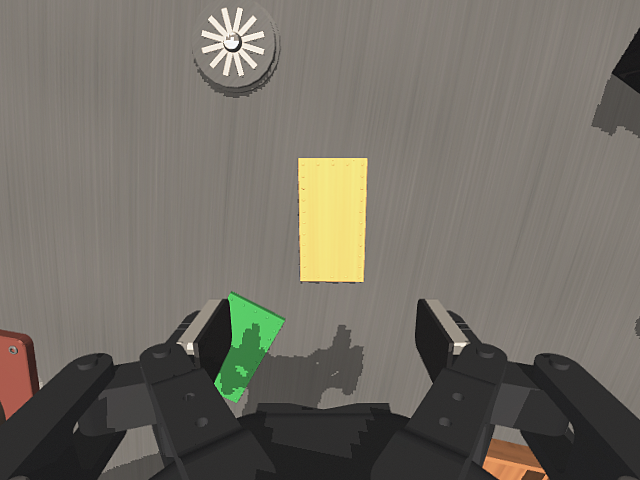

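```bash
python3 -m crank '{"xyz":[[0.046,0.02,0],[0,0,0],[0,0,0.25],[0,0,0.3],[0,0,0.2],[0,0,0],[0,0,0]],"angular":[[-0.0041,0,0],[0,0,0],[0,0,0],[0,0,0],[0,0,0],[0,0,0],[0,0,0]],"gripper":[-0.8,-0.8,-0.8,-0.8,-0.8,-0.8,-0.8]}' 40; python3 - <<'E'
from h import *
go(.3973,.2663,.040,-82.3)
E
```

```text
time_s: 41.85
eef_pos: [0.4057, 0.2635, 0.0818]
tool_rot: [2.074, 2.35, 0.018]
force: [-0.4, 0.6, 0.7]
finger_gap: 0.0768
t41.9 p [0.4057 0.2635 0.0818] txdir 97.14 gap 0.0768 F [-0.4  0.6  0.7] q6 0.29
 ang share [ 0.0022 -0.0003 -0.0016] (0.1 rows); then shift share [ 0.0259 -0.0528  0.2786] (mm [ 3.9 -7.9 41.8])
```

```bash
python3 -m crank '{"xyz":[[0.026,-0.053,0],[0,0,0],[0,0,0.18],[0,0,0.1],[0,0,0],[0,0,0]],"angular":[[0.0022,-0.0003,-0.0016],[0,0,0],[0,0,0],[0,0,0],[0,0,0],[0,0,0]],"gripper":[-0.8,-0.8,-0.8,-0.8,-0.8,-0.8]}' 40; python3 - <<'E'
from h import *
go(.3973,.2663,.030,-82.3)
E
```

```text
time_s: 42.45
eef_pos: [0.4043, 0.27, 0.0494]
tool_rot: [2.061, 2.362, 0.024]
force: [-0.3, -0.0, 0.3]
finger_gap: 0.0767
t42.5 p [0.4043 0.27   0.0494] txdir 97.77 gap 0.0767 F [-0.3 -0.   0.3] q6 0.29
 ang share [ 0.0025 -0.0008  0.0002] (0.1 rows); then shift share [-0.0183 -0.0498  0.1295] (mm [-2.7 -7.5 19.4])
```

```bash
python3 -m crank '{"xyz":[[-0.018,-0.05,0],[0,0,0],[0,0,0.04],[0,0,0.03],[0,0,0],[0,0,0]],"angular":[[0.0025,-0.0008,0.0002],[0,0,0],[0,0,0],[0,0,0],[0,0,0],[0,0,0]],"gripper":[-0.8,-0.8,-0.8,-0.8,-0.8,-0.8]}' 40; python3 - <<'E'
from h import *
go(.3973,.2663,.0225,-82.3)
E
```

```text
time_s: 43.05
eef_pos: [0.3989, 0.2672, 0.0418]
tool_rot: [2.065, 2.364, 0.007]
force: [-0.3, 0.3, -0.7]
finger_gap: 0.0769
t43.0 p [0.3989 0.2672 0.0418] txdir 97.71 gap 0.0769 F [-0.3  0.3 -0.7] q6 0.29
 ang share [ 0.0007 -0.0002  0.    ] (0.0 rows); then shift share [-0.0047 -0.0117  0.1285] (mm [-0.7 -1.7 19.3])
```

```bash
python3 -m crank '{"xyz":[[-0.005,-0.012,0.05],[0,0,0.05],[0,0,0.02],[0,0,0]],"angular":[[0.0007,-0.0002,0],[0,0,0],[0,0,0],[0,0,0]],"gripper":[-0.8,-0.8,-0.8,-0.8]}' 40; python3 - <<'E'
from h import *
go(.3973,.2663,.0225,-82.3)
E
```

```text
time_s: 43.45
eef_pos: [0.3968, 0.2659, 0.0217]
tool_rot: [-2.067, -2.366, 0.002]
force: [-0.6, -0.4, -0.7]
finger_gap: 0.0772
t43.5 p [0.3968 0.2659 0.0217] txdir 97.71 gap 0.0772 F [-0.6 -0.4 -0.7] q6 0.29
 ang share [-0.0002  0.0001  0.    ] (0.0 rows); then shift share [ 0.0019  0.0038 -0.0056] (mm [ 0.3  0.6 -0.8])
```

```bash
python3 -m crank '{"xyz":[[0.002,0.004,-0.006],[0,0,0],[0,0,0],[0,0,0],[0,0,0],[0,0,0]],"angular":[[0,0,0],[0,0,0],[0,0,0],[0,0,0],[0,0,0],[0,0,0]],"gripper":[-0.8,0.3,0.3,0.3,0.3,0.3]}' 60;python3 -m crank '{"xyz":[[0,0,-0.02],[0,0,-0.1],[0,0,-0.2],[0,0,-0.25],[0,0,-0.2],[0,0,0]],"angular":[[0,0,0],[0,0,0],[0,0,0],[0,0,0.022],[0,0,0.022],[0,0,0]],"gripper":[0.3,0.3,0.3,0.3,0.3,0.3]}' 60;python3 - <<'E'
from h import *
go(.5487,-.0288,.13,81.4)
shot("wrist","w25")
E
```

```text
time_s: 44.05
eef_pos: [0.3975, 0.2664, 0.0231]
tool_rot: [-2.067, -2.366, 0.002]
force: [-0.2, -0.3, -1.8]
finger_gap: 0.0553
time_s: 44.65
eef_pos: [0.3947, 0.2652, 0.14]
tool_rot: [-2.381, -2.045, 0.014]
force: [1.2, 0.3, -2.3]
finger_gap: 0.055
t44.6 p [0.3947 0.2652 0.14  ] txdir 81.32 gap 0.0550 F [ 1.2  0.3 -2.3] q6 0.58
 ang share [-0.0012  0.0008 -0.0002] (0.1 rows); then shift share [-1.7844  1.3082  0.0666] (mm [-267.7  196.2   10. ])
```

View pics/w25.png

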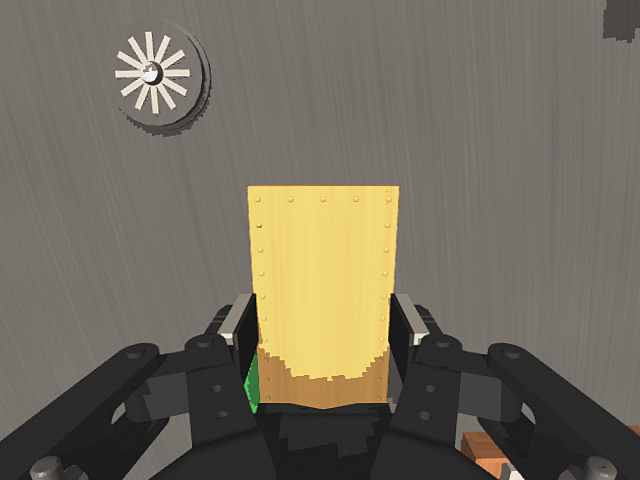

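```bash
python3 -m crank '{"xyz":[[-0.26,0.18,0],[-0.26,0.18,0],[-0.26,0.19,0],[-0.26,0.19,0],[-0.26,0.19,0],[-0.26,0.19,0],[-0.22,0.19,0],[0,0,0],[0,0,0]],"angular":[[-0.0012,0.0008,-0.0002],[0,0,0],[0,0,0],[0,0,0],[0,0,0],[0,0,0],[0,0,0],[0,0,0],[0,0,0]],"gripper":[0.3,0.3,0.3,0.3,0.3,0.3,0.3,0.3,0.3]}' 60;python3 - <<'E'
from h import *
go(.5487,-.0288,.08,81.4)
E
```

```text
time_s: 45.6
eef_pos: [0.5463, -0.0358, 0.1169]
tool_rot: [-2.329, -2.08, 0.03]
force: [0.1, -0.3, -3.1]
finger_gap: 0.0555
t45.6 p [ 0.5463 -0.0358  0.1169] txdir 83.54 gap 0.0555 F [ 0.1 -0.3 -3.1] q6 -0.09
 ang share [-0.0043  0.0003  0.0059] (0.3 rows); then shift share [0.0482 0.0086 0.2462] (mm [ 7.2  1.3 36.9])
```

```bash
python3 -m crank '{"xyz":[[0.048,0.009,0],[0,0,0],[0,0,0.12],[0,0,0.08],[0,0,0],[0,0,0]],"angular":[[-0.0043,0.0003,0.0059],[0,0,0],[0,0,0],[0,0,0],[0,0,0],[0,0,0]],"gripper":[0.3,0.3,0.3,0.3,0.3,0.3]}';python3 - <<'E'
from h import *
go(.5487,-.0288,.07,81.4)
E
```

```text
time_s: 46.2
eef_pos: [0.5421, -0.0241, 0.0798]
tool_rot: [-2.361, -2.058, 0.012]
force: [-0.1, 0.1, -2.9]
finger_gap: 0.0555
t46.2 p [ 0.5421 -0.0241  0.0798] txdir 82.16 gap 0.0555 F [-0.1  0.1 -2.9] q6 -0.05
 ang share [-0.0019 -0.0001  0.0021] (0.1 rows); then shift share [-0.0246  0.0481  0.065 ] (mm [-3.7  7.2  9.8])
```

```bash
python3 -m crank '{"xyz":[[-0.0246,0.048,0],[0,0,0],[0,0,0.03],[0,0,0],[0,0,0]],"angular":[[-0.0019,-0.0001,0.0021],[0,0,0],[0,0,0],[0,0,0],[0,0,0]],"gripper":[0.3,0.3,0.3,0.3,0.3]}';python3 - <<'E'
from h import *
go(.5487,-.0288,.066,81.4)
E
```

```text
time_s: 46.7
eef_pos: [0.5509, -0.0293, 0.077]
tool_rot: [2.379, 2.046, 0.004]
force: [0.0, -0.5, -2.9]
finger_gap: 0.0552
t46.7 p [ 0.5509 -0.0293  0.077 ] txdir 81.41 gap 0.0552 F [ 0.  -0.5 -2.9] q6 -0.05
 ang share [0.0007 0.0001 0.    ] (0.0 rows); then shift share [ 0.0012 -0.0153  0.073 ] (mm [ 0.2 -2.3 11. ])
```

```bash
python3 -m crank '{"xyz":[[0.001,-0.015,0.02],[0,0,0.03],[0,0,0.015],[0,0,0]],"angular":[[0.0007,0,0],[0,0,0],[0,0,0],[0,0,0]],"gripper":[0.3,0.3,0.3,0.3]}';python3 - <<'E'
from h import *
go(.5487,-.0288,.0631,81.4)
E
```

```text
time_s: 47.1
eef_pos: [0.5484, -0.0288, 0.0664]
tool_rot: [2.382, 2.049, -0.001]
force: [-0.7, 0.1, -2.7]
finger_gap: 0.0549
t47.1 p [ 0.5484 -0.0288  0.0664] txdir 81.41 gap 0.0549 F [-0.7  0.1 -2.7] q6 -0.05
 ang share [-0.0001  0.0001  0.    ] (0.0 rows); then shift share [0.0004 0.0019 0.0221] (mm [0.1 0.3 3.3])
```

```bash
python3 -m crank '{"xyz":[[0,0.001,0.016],[0,0,0.006],[0,0,0.003]],"angular":[[0,0,0],[0,0,0],[0,0,0]],"gripper":[0.3,0.3,0.3]}'
python3 -m crank '{"xyz":[[0,0,0],[0,0,0],[0,0,0],[0,0,-0.1],[0,0,-0.25],[0,0,-0.3],[0,0,-0.3],[0,0,-0.2],[0,0,0],[0,0,0]],"angular":[[0,0,0],[0,0,0],[0,0,0],[0,0,0],[0,0,0],[0,0,0],[0,0,0],[0,0,0],[0,0,0],[0,0,0]],"gripper":[-0.8,-0.8,-0.8,-0.8,-0.8,-0.8,-0.8,-0.8,-0.8,-0.8]}'; python3 - <<'E'
from h import *
c,p,d=shot("wrist","w26")
cnt(c,p,(14,60,80),(35,255,255),.046,(250,60,420,390),2000)
c,p,d=shot("side","s2")
m=cv2.inRange(cv2.cvtColor(p,cv2.COLOR_BGR2HSV),(8,15,120),(24,60,255)); m[:150]=0;m[260:]=0;m[:,380:470]=m[:,380:470];m[:,:380]=0;m[:,470:]=0
print(rects(c,m,.018,30))
go(.416,-.266,.2,82)
E
```

```text
time_s: 47.4
eef_pos: [0.5485, -0.0288, 0.0631]
tool_rot: [-2.381, -2.049, 0.002]
force: [-3.4, -0.5, 6.1]
finger_gap: 0.0556
time_s: 48.4
eef_pos: [0.5498, -0.0289, 0.2501]
tool_rot: [2.377, 2.045, 0.006]
force: [-0.2, 0.9, -0.3]
finger_gap: 0.0769
px [320.0, 222.0] xy mm (546.0, -28.6) size (58.7, 111.3) long 81.4
[([413.0, 227.0], 353.1, -153.2, 227.8, 330.8, -55.7), ([430.0, 191.0], 401.9, -342.6, 27.5, 94.1, -3.1), ([416.0, 164.0], 495.1, -430.9, 223.8, 327.4, 39.4)]
t48.5 p [ 0.5496 -0.0289  0.2489] txdir 81.41 gap 0.0767 F [-0.2 -0.1  0.2] q6 -0.05
 ang share [ 0.0009  0.0001 -0.0016] (0.1 rows); then shift share [-1.6893 -0.662   0.3263] (mm [-253.4  -99.3   48.9])
```

View pics/w26.png

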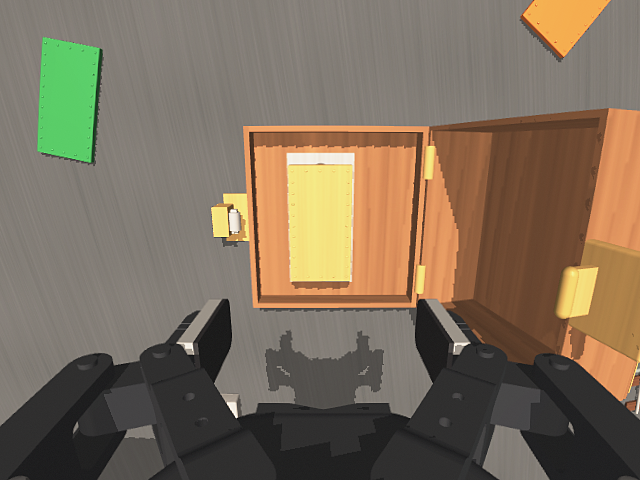

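View pics/s2.png

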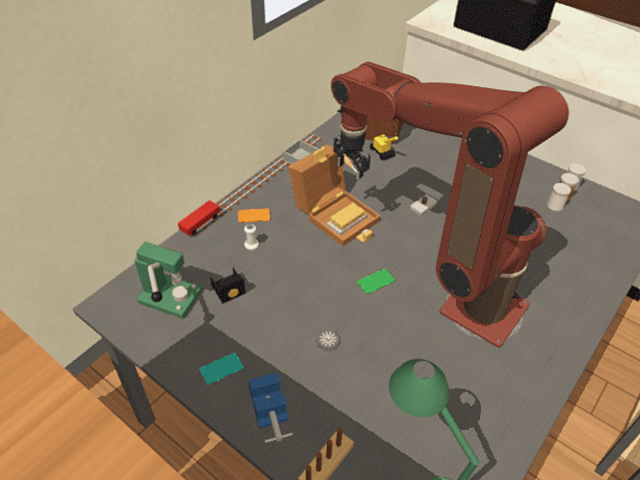

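```bash
python3 -m crank '{"xyz":[[-0.3,-0.12,0],[-0.3,-0.12,0],[-0.3,-0.12,0],[-0.3,-0.12,0],[-0.3,-0.12,0.1],[-0.19,-0.06,0.1],[0,0,0.1],[0,0,0],[0,0,0]],"angular":[[0.0009,0.0001,-0.0016],[0,0,0],[0,0,0],[0,0,0],[0,0,0],[0,0,0],[0,0,0],[0,0,0],[0,0,0]],"gripper":[-0.8,-0.8,-0.8,-0.8,-0.8,-0.8,-0.8,-0.8,-0.8]}'; python3 - <<'E'
from h import *
c,p,d=shot("wrist","w27")
r=cnt(c,p,(0,0,170),(30,60,255),.018,(150,60,480,390))
for q in r: go(q[1]/1e3,q[2]/1e3,.1,q[5]); print(tool(q[1]/1e3,q[2]/1e3))
E
```

```text
time_s: 49.4
eef_pos: [0.4057, -0.2668, 0.1895]
tool_rot: [-2.35, -2.05, 0.009]
force: [-0.7, 0.1, 0.2]
finger_gap: 0.077
px [241.0, 378.0] xy mm (301.1, -394.0) size (26.8, 36.7) long -6.2
px [305.0, 241.0] xy mm (383.5, -271.6) size (49.9, 89.6) long 82.1
t49.5 p [ 0.4057 -0.2664  0.1894] txdir 82.23 gap 0.0771 F [-0.4  1.  -0.2] q6 -0.61
 ang share [-0.004   0.0012  0.2457] (10.3 rows); then shift share [-0.6016  0.9212  0.5957] (mm [-90.2 138.2  89.4])
[-142.7  -82.4  189.6]
t49.5 p [ 0.4057 -0.2664  0.1894] txdir 82.23 gap 0.0771 F [-0.4  1.  -0.2] q6 -0.61
 ang share [-0.0034 -0.0017  0.0004] (0.2 rows); then shift share [-0.0548 -0.142   0.5957] (mm [ -8.2 -21.3  89.4])
[-10.3 -17.3 189.7]
```

View pics/w27.png

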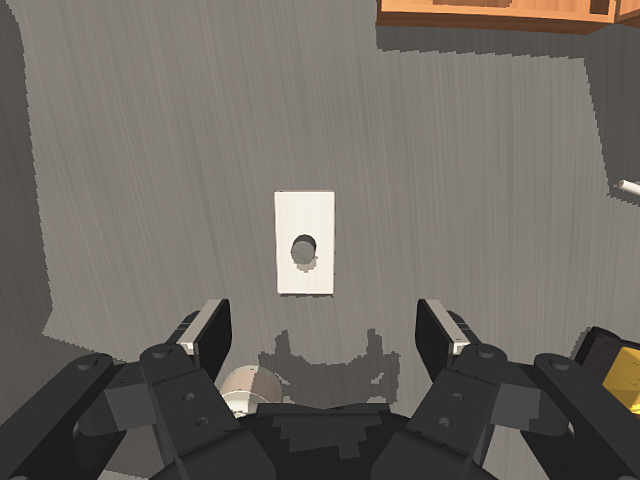

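```bash
python3 -m crank '{"xyz":[[-0.055,-0.13,0],[0,0,0],[0,0,0.2],[0,0,0.3],[0,0,0.2],[0,0,0],[0,0,0]],"angular":[[-0.0034,-0.0017,0.0004],[0,0,0],[0,0,0],[0,0,0],[0,0,0],[0,0,0],[0,0,0]],"gripper":[-0.8,-0.8,-0.8,-0.8,-0.8,-0.8,-0.8]}' 60; python3 - <<'E'
from h import *
go(.3854,-.2719,.040,82.1)
E
```

```text
time_s: 50.15
eef_pos: [0.3931, -0.2712, 0.0885]
tool_rot: [2.352, 2.066, 0.005]
force: [1.4, 0.3, 0.9]
finger_gap: 0.0767
t50.1 p [ 0.3931 -0.2712  0.0885] txdir 82.58 gap 0.0767 F [1.4 0.3 0.9] q6 -0.64
 ang share [0.0017 0.0009 0.0013] (0.1 rows); then shift share [-0.0119 -0.05    0.3235] (mm [-1.8 -7.5 48.5])
```

```bash
python3 -m crank '{"xyz":[[-0.012,-0.05,0],[0,0,0],[0,0,0.18],[0,0,0.1],[0,0,0],[0,0,0]],"angular":[[0.0017,0.0009,0.0013],[0,0,0],[0,0,0],[0,0,0],[0,0,0],[0,0,0]],"gripper":[-0.8,-0.8,-0.8,-0.8,-0.8,-0.8]}' 60; python3 - <<'E'
from h import *
go(.3854,-.2719,.030,82.1)
E
```

```text
time_s: 50.75
eef_pos: [0.3911, -0.2774, 0.056]
tool_rot: [2.357, 2.053, 0.002]
force: [-0.2, 0.3, 0.1]
finger_gap: 0.0769
t50.8 p [ 0.3911 -0.2774  0.056 ] txdir 82.12 gap 0.0769 F [-0.2  0.3  0.1] q6 -0.64
 ang share [0.002  0.0015 0.0001] (0.1 rows); then shift share [ 0.0308 -0.0427  0.1731] (mm [ 4.6 -6.4 26. ])
```

```bash
python3 -m crank '{"xyz":[[0.031,-0.043,0],[0,0,0],[0,0,0.08],[0,0,0.04],[0,0,0],[0,0,0]],"angular":[[0.002,0.0015,0.0001],[0,0,0],[0,0,0],[0,0,0],[0,0,0],[0,0,0]],"gripper":[-0.8,-0.8,-0.8,-0.8,-0.8,-0.8]}' 60; python3 - <<'E'
from h import *
go(.3854,-.2719,.0245,82.1)
E
```

```text
time_s: 51.35
eef_pos: [0.3865, -0.2731, 0.0398]
tool_rot: [2.366, 2.06, 0.001]
force: [-0.3, 0.4, -0.6]
finger_gap: 0.0768
t51.4 p [ 0.3865 -0.2731  0.0398] txdir 82.07 gap 0.0768 F [-0.3  0.4 -0.6] q6 -0.64
 ang share [ 0.0006  0.0004 -0.0001] (0.0 rows); then shift share [ 0.0072 -0.0085  0.1023] (mm [ 1.1 -1.3 15.3])
```

```bash
python3 -m crank '{"xyz":[[0.007,-0.0085,0.03],[0,0,0.04],[0,0,0.01],[0,0,0]],"angular":[[0.0006,0.0004,0],[0,0,0],[0,0,0],[0,0,0]],"gripper":[-0.8,-0.8,-0.8,-0.8]}' 60; python3 - <<'E'
from h import *
go(.3854,-.2719,.0245,82.1)
shot("wrist","w28")
E
```

```text
time_s: 51.75
eef_pos: [0.3852, -0.2717, 0.0265]
tool_rot: [-2.369, -2.062, 0.0]
force: [-1.1, 0.2, 0.5]
finger_gap: 0.0769
t51.8 p [ 0.3852 -0.2717  0.0265] txdir 82.08 gap 0.0769 F [-1.1  0.2  0.5] q6 -0.64
 ang share [-0.0001 -0.0001 -0.0001] (0.0 rows); then shift share [-0.0013  0.0013  0.0134] (mm [-0.2  0.2  2. ])
```

View pics/w28.png

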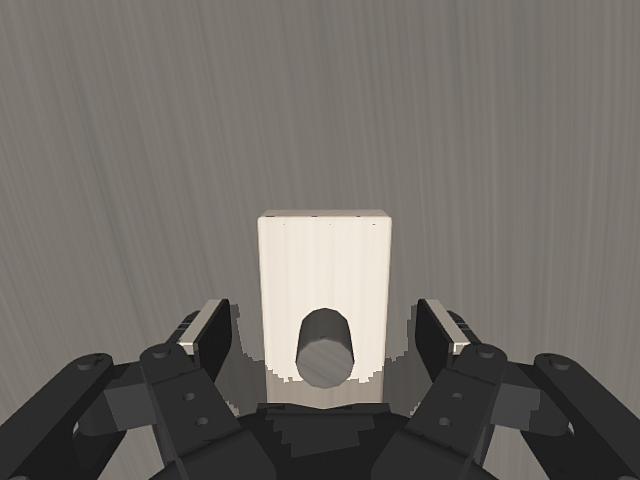

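```bash
python3 -m crank '{"xyz":[[0,0,0.012],[0,0,0],[0,0,0],[0,0,0],[0,0,0],[0,0,0],[0,0,0]],"angular":[[0,0,0],[0,0,0],[0,0,0],[0,0,0],[0,0,0],[0,0,0],[0,0,0]],"gripper":[-0.8,0.4,0.4,0.4,0.4,0.4,0.4]}' 90;python3 -m crank '{"xyz":[[0,0,-0.02],[0,0,-0.1],[0,0,-0.2],[0,0,-0.25],[0,0,-0.2],[0,0,0]],"angular":[[0,0,0],[0,0,0],[0,0,0],[0,0,0],[0,0,0],[0,0,0]],"gripper":[0.4,0.4,0.4,0.4,0.4,0.4]}' 90;python3 - <<'E'
from h import *
go(.5487,-.0288,.15,81.4)
shot("wrist","w29")
E
```

```text
time_s: 52.5
eef_pos: [0.3858, -0.272, 0.0255]
tool_rot: [2.369, 2.062, 0.0]
force: [-0.1, 0.8, 1.2]
finger_gap: 0.0476
time_s: 53.1
eef_pos: [0.3803, -0.2668, 0.1371]
tool_rot: [-2.357, -2.051, 0.002]
force: [0.2, -0.3, -6.2]
finger_gap: 0.0477
t53.1 p [ 0.3803 -0.2668  0.1371] txdir 82.06 gap 0.0477 F [ 0.2 -0.3 -6.2] q6 -0.64
 ang share [-0.0022 -0.0017  0.0018] (0.1 rows); then shift share [ 1.737   0.8726 -0.0861] (mm [260.5 130.9 -12.9])
```

View pics/w29.png

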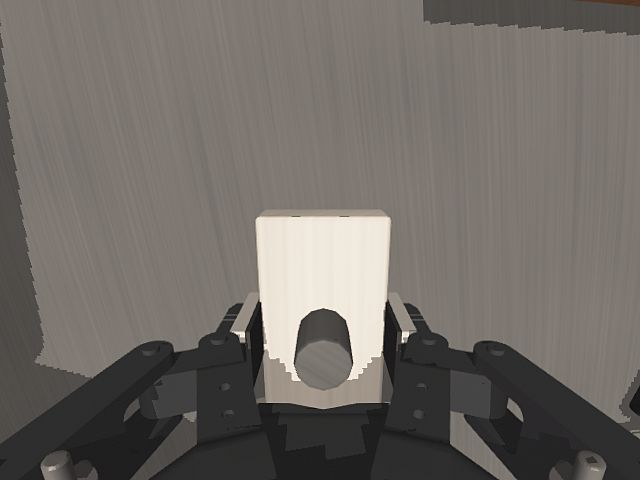

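```bash
python3 -m crank '{"xyz":[[0.2,0.1,-0.1],[0.28,0.14,0],[0.28,0.14,0],[0.28,0.14,0],[0.28,0.14,0],[0.28,0.14,0],[0.12,0.07,0],[0,0,0],[0,0,0]],"angular":[[-0.0022,-0.0017,0.0018],[0,0,0],[0,0,0],[0,0,0],[0,0,0],[0,0,0],[0,0,0],[0,0,0],[0,0,0]],"gripper":[0.4,0.4,0.4,0.4,0.4,0.4,0.4,0.4,0.4]}' 90;python3 - <<'E'
from h import *
go(.5487,-.0288,.11,81.4)
E
```

```text
time_s: 54.05
eef_pos: [0.5385, -0.0172, 0.1221]
tool_rot: [-2.361, -2.021, 0.03]
force: [-0.5, -0.5, -6.3]
finger_gap: 0.0481
t54.0 p [ 0.5385 -0.0172  0.1221] txdir 81.12 gap 0.0481 F [-0.5 -0.5 -6.3] q6 -0.03
 ang share [-0.006  -0.0012 -0.0008] (0.3 rows); then shift share [-0.0662  0.0788  0.0809] (mm [-9.9 11.8 12.1])
```

```bash
python3 -m crank '{"xyz":[[-0.066,0.079,0],[0,0,0],[0,0,0.05],[0,0,0],[0,0,0]],"angular":[[-0.006,-0.0012,-0.0008],[0,0,0],[0,0,0],[0,0,0],[0,0,0]],"gripper":[0.4,0.4,0.4,0.4,0.4]}' 90;python3 - <<'E'
from h import *
go(.5487,-.0288,.09,81.4)
E
```

```text
time_s: 54.55
eef_pos: [0.5417, -0.0308, 0.1062]
tool_rot: [-2.378, -2.037, 0.014]
force: [1.2, 0.2, -6.1]
finger_gap: 0.0478
t54.5 p [ 0.5417 -0.0308  0.1062] txdir 81.16 gap 0.0478 F [ 1.2  0.2 -6.1] q6 -0.05
 ang share [-0.0022  0.     -0.0007] (0.1 rows); then shift share [0.0201 0.0445 0.108 ] (mm [ 3.   6.7 16.2])
```

```bash
python3 -m crank '{"xyz":[[0.02,0.0445,0],[0,0,0],[0,0,0.06],[0,0,0],[0,0,0]],"angular":[[-0.0022,0,-0.0007],[0,0,0],[0,0,0],[0,0,0],[0,0,0]],"gripper":[0.4,0.4,0.4,0.4,0.4]}' 90;python3 - <<'E'
from h import *
go(.5487,-.0288,.078,81.4)
E
```

```text
time_s: 55.05
eef_pos: [0.5495, -0.0286, 0.0968]
tool_rot: [2.381, 2.048, 0.002]
force: [0.0, 0.2, -6.0]
finger_gap: 0.0479
t55.0 p [ 0.5495 -0.0286  0.0968] txdir 81.42 gap 0.0479 F [ 0.   0.2 -6. ] q6 -0.05
 ang share [ 0.0002 -0.      0.0001] (0.0 rows); then shift share [-0.0019 -0.005   0.125 ] (mm [-0.3 -0.7 18.8])
```

```bash
python3 -m crank '{"xyz":[[-0.002,-0.005,0.04],[0,0,0.06],[0,0,0.03],[0,0,0]],"angular":[[0.0002,0,0],[0,0,0],[0,0,0],[0,0,0]],"gripper":[0.4,0.4,0.4,0.4]}' 90;python3 - <<'E'
from h import *
go(.5487,-.0288,.0715,81.4)
shot("wrist","w30")
E
```

```text
time_s: 55.45
eef_pos: [0.5483, -0.0287, 0.0753]
tool_rot: [-2.381, -2.049, 0.0]
force: [-0.4, 0.6, -6.5]
finger_gap: 0.048
t55.5 p [ 0.5483 -0.0287  0.0753] txdir 81.43 gap 0.0480 F [-0.4  0.6 -6.5] q6 -0.05
 ang share [-0.0001 -0.      0.0001] (0.0 rows); then shift share [-0.0002  0.0025  0.0252] (mm [-0.   0.4  3.8])
```

View pics/w30.png

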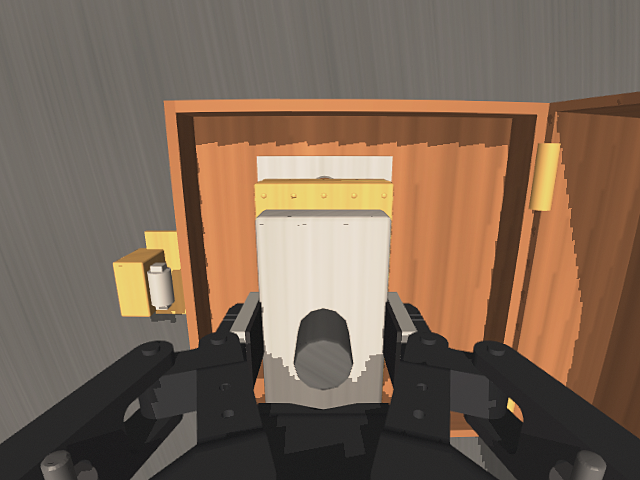

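```bash
python3 -m crank '{"xyz":[[0,0.002,0.018],[0,0,0.006],[0,0,0.004]],"angular":[[0,0,0],[0,0,0],[0,0,0]],"gripper":[0.4,0.4,0.4]}'
```

```text
time_s: 55.8
eef_pos: [0.5492, -0.0289, 0.0716]
tool_rot: [2.381, 2.049, 0.001]
force: [-1.5, 0.0, 0.9]
finger_gap: 0.0479
```

```bash
python3 -m crank '{"xyz":[[0,0,0.003],[0,0,0],[0,0,0],[0,0,0],[0,0,-0.1],[0,0,-0.25],[0,0,-0.3],[0,0,-0.3],[0,0,-0.2],[0,0,0],[0,0,0]],"angular":[[0,0,0],[0,0,0],[0,0,0],[0,0,0],[0,0,0],[0,0,0],[0,0,0],[0,0,0],[0,0,0],[0,0,0],[0,0,0]],"gripper":[0.4,-0.7,-0.7,-0.7,-0.7,-0.7,-0.7,-0.7,-0.7,-0.7,-0.7]}'; python3 - <<'E'
from h import *
c,p,d=shot("wrist","w31")
print("plate");cnt(c,p,(14,60,80),(35,255,255),.046,(250,60,420,390),300)
print("block");cnt(c,p,(0,0,150),(30,60,255),.064,(250,60,420,390))
print("tab px->", [onplane(c,[(570,295)],z).round(3) for z in (.2,.22,.24)])
go()
E
```

```text
time_s: 56.9
eef_pos: [0.5525, -0.0295, 0.2635]
tool_rot: [2.371, 2.04, 0.017]
force: [-0.3, -0.8, -0.5]
finger_gap: 0.0724
plate
px [308.0, 217.0] xy mm (546.0, -28.5) size (58.6, 111.4) long 81.2
px [257.0, 201.0] xy mm (494.6, -1.4) size (5.9, 102.4) long 81.2
px [302.0, 128.0] xy mm (548.4, 58.6) size (2.7, 94.5) long -8.7
block
px [315.0, 223.0] xy mm (547.0, -28.1) size (49.1, 89.1) long 81.4
px [315.0, 158.0] xy mm (556.1, 31.3) size (8.6, 56.2) long -8.7
tab px-> [array([[ 0.692, -0.063,  0.2  ]]), array([[ 0.677, -0.052,  0.22 ]]), array([[ 0.663, -0.041,  0.24 ]])]
t57.0 p [ 0.5528 -0.0296  0.2637] txdir 81.43 gap 0.0730 F [-0.2  0.1  0.2] q6 -0.05
 ang share [0.0029 0.0001 0.    ] (0.1 rows); then shift share [0. 0. 0.] (mm [0. 0. 0.])
```

View pics/w31.png

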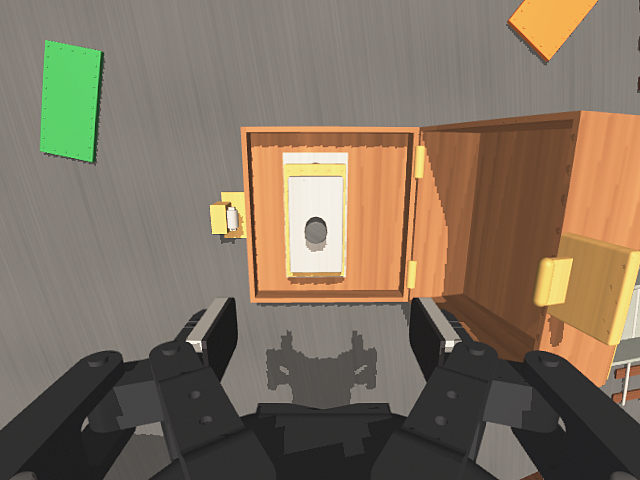

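```bash
python3 -m crank '{"xyz":[[0,0,-0.2],[0,0,-0.3],[0,0,0],[0,0.28,0],[0,0.3,0],[0,0.3,0],[0,0.25,0],[0,0,0],[0,0,0]],"angular":[[0.0029,0.0001,0],[0,0,0],[0,0,0],[0,0,0],[0,0,0],[0,0,0],[0,0,0],[0,0,0],[0,0,0]],"gripper":[-0.7,1,1,1,1,1,1,1,1]}' 60; python3 - <<'E'
from h import *
go(.7188,-.0545,.31,81.4)
shot("wrist","w32"); c,p,d=shot("side"); cv2.imwrite("pics/s3.png",cv2.resize(p[60:280,220:460],None,fx=3,fy=2.7)[:600])
E
```

```text
time_s: 57.85
eef_pos: [0.7181, -0.0541, 0.3171]
tool_rot: [-2.362, -2.033, 0.031]
force: [-0.2, 1.5, 0.3]
finger_gap: 0.0001
t57.9 p [ 0.7181 -0.0541  0.3171] txdir 81.43 gap 0.0001 F [-0.2  1.5  0.3] q6 -0.04
 ang share [-0.0051 -0.0002  0.0001] (0.2 rows); then shift share [-0.0019  0.005   0.0473] (mm [-0.3  0.7  7.1])
```

View pics/w32.png

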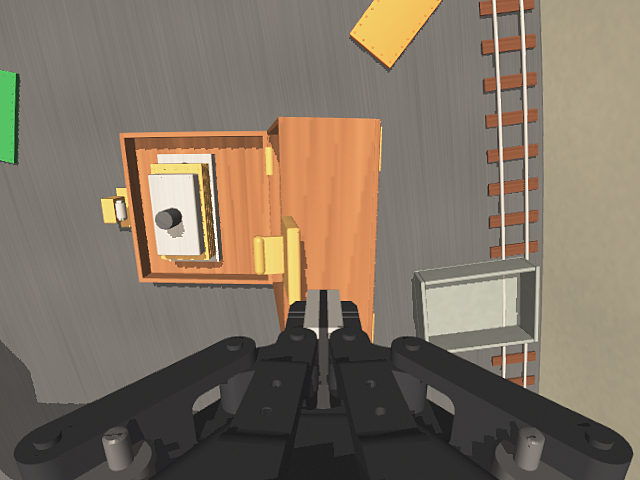

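View pics/s3.png

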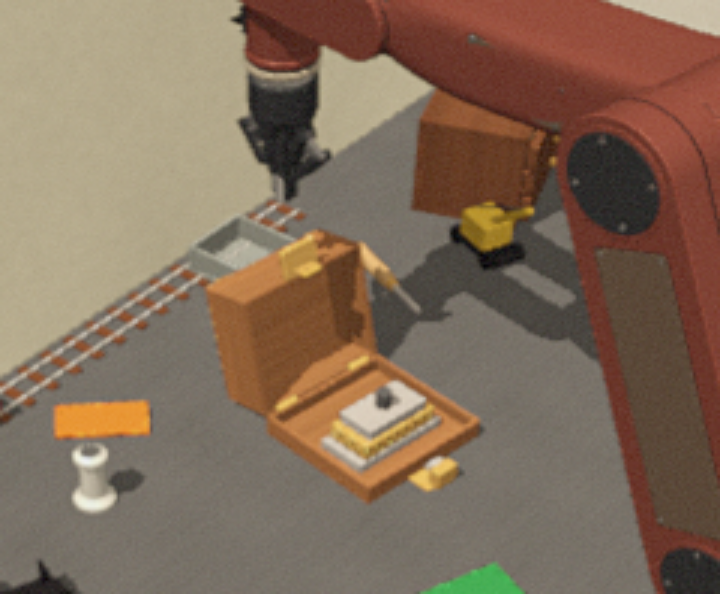

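```bash
python3 - <<'E'
from h import *
c,p,d=shot("wrist")
P=onplane(c,[(283,217),(300,222),(287,300),(301,305),(293,260)],.238); s,Rm=pose()
print(P.round(3)); print(((P-s["eef_pos"])@Rm*1000).round(1))
for u in((291,230),(296,280),(295,250),(270,255),(330,200)): print(u,d[u[1],u[0]], p[u[1],u[0]])
go()
E
python3 -c "
import cv2;p=cv2.imread('pics/w32.png')[190:350,230:370];cv2.imwrite('pics/w32z.png',cv2.resize(p,None,fx=4,fy=4,interpolation=cv2.INTER_NEAREST)[:600])"
```

```text
[[ 0.695 -0.02   0.238]
 [ 0.704 -0.024  0.238]
 [ 0.688 -0.07   0.238]
 [ 0.696 -0.075  0.238]
 [ 0.696 -0.046  0.238]]
[[ 30.5 -25.1  81.9]
 [ 27.6 -15.4  81.6]
 [-20.9 -24.2  81.9]
 [-24.1 -15.7  81.6]
 [  4.8 -19.9  81.8]]
(291, 230) 0.20713751 [126 226 245]
(296, 280) 0.21557802 [118 215 244]
(295, 250) 0.21067066 [120 217 244]
(270, 255) 0.23745929 [120 217 244]
(330, 200) 0.24705493 [ 92 144 221]
t58.0 p [ 0.7172 -0.0539  0.3191] txdir 81.43 gap -0.0002 F [ 0.1  0.5 -0.1] q6 -0.04
 ang share [-0.0048 -0.0002  0.    ] (0.2 rows); then shift share [0. 0. 0.] (mm [0. 0. 0.])
```

View pics/w32z.png

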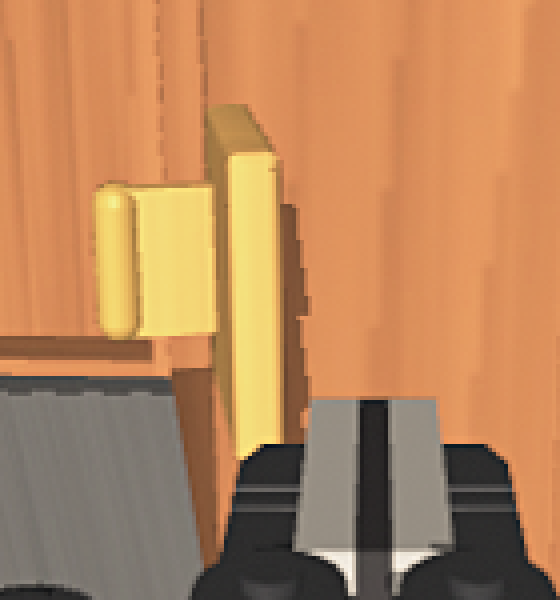

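```bash
python3 -m crank '{"xyz":[[0,0.06,0],[0,0,0],[0,0,0]],"angular":[[-0.0048,-0.0002,0],[0,0,0],[0,0,0]],"gripper":[1,1,1]}'; python3 - <<'E'
from h import *
go(.7267,-.0557,.238,81.4)
E
```

```text
time_s: 58.3
eef_pos: [0.724, -0.0546, 0.3227]
tool_rot: [2.378, 2.048, 0.004]
force: [-0.1, -0.1, 0.4]
finger_gap: 0.0
t58.3 p [ 0.724  -0.0546  0.3227] txdir 81.45 gap 0.0000 F [-0.1 -0.1  0.4] q6 -0.03
 ang share [0.0006 0.     0.0002] (0.0 rows); then shift share [-0.0048  0.019   0.5645] (mm [-0.7  2.8 84.7])
```

```bash
python3 -m crank '{"xyz":[[-0.005,0.019,0.1],[0,0,0.2],[0,0,0.2],[0,0,0],[0,0,0]],"angular":[[0.0006,0,0.0002],[0,0,0],[0,0,0],[0,0,0],[0,0,0]],"gripper":[1,1,1,1,1]}'; python3 - <<'E'
from h import *
go(.7267,-.0557,.238,81.4)
E
```

```text
time_s: 58.8
eef_pos: [0.7261, -0.0558, 0.2477]
tool_rot: [2.38, 2.046, 0.003]
force: [0.4, 1.0, 0.8]
finger_gap: -0.0
t58.8 p [ 0.7261 -0.0558  0.2477] txdir 81.38 gap -0.0000 F [0.4 1.  0.8] q6 -0.03
 ang share [ 0.0005  0.0001 -0.0001] (0.0 rows); then shift share [0.001  0.0038 0.0648] (mm [0.2 0.6 9.7])
```

```bash
python3 -m crank '{"xyz":[[0,0,0.05],[0,0,0],[0,0,0]],"angular":[[0.0005,0,0],[0,0,0],[0,0,0]],"gripper":[1,1,1]}'; python3 - <<'E'
from h import *
go(.7267,-.0557,.238,81.4)
shot("wrist","w33")
c,p,d=shot("scene"); cv2.imwrite("pics/sc3.png",cv2.resize(p[180:340,230:420],None,fx=4,fy=3.7))
E
```

```text
time_s: 59.1
eef_pos: [0.7272, -0.056, 0.243]
tool_rot: [2.38, 2.046, 0.003]
force: [-0.2, -0.5, 0.5]
finger_gap: -0.0002
t59.1 p [ 0.7272 -0.056   0.243 ] txdir 81.38 gap -0.0002 F [-0.2 -0.5  0.5] q6 -0.03
 ang share [ 0.0005  0.0001 -0.0001] (0.0 rows); then shift share [ 0.0013 -0.0039  0.033 ] (mm [ 0.2 -0.6  5. ])
```

View pics/w33.png

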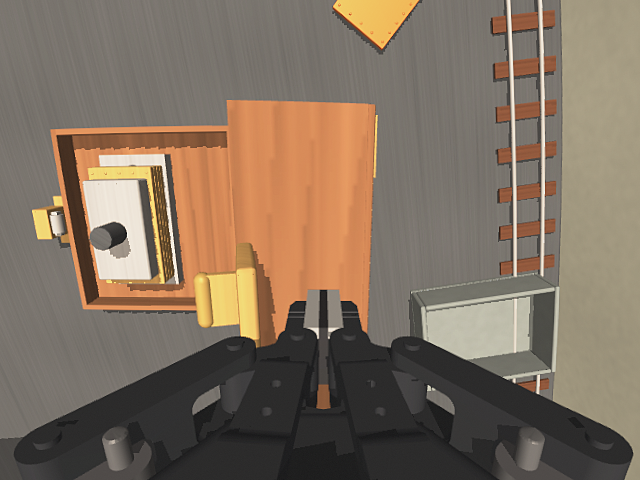

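View pics/sc3.png

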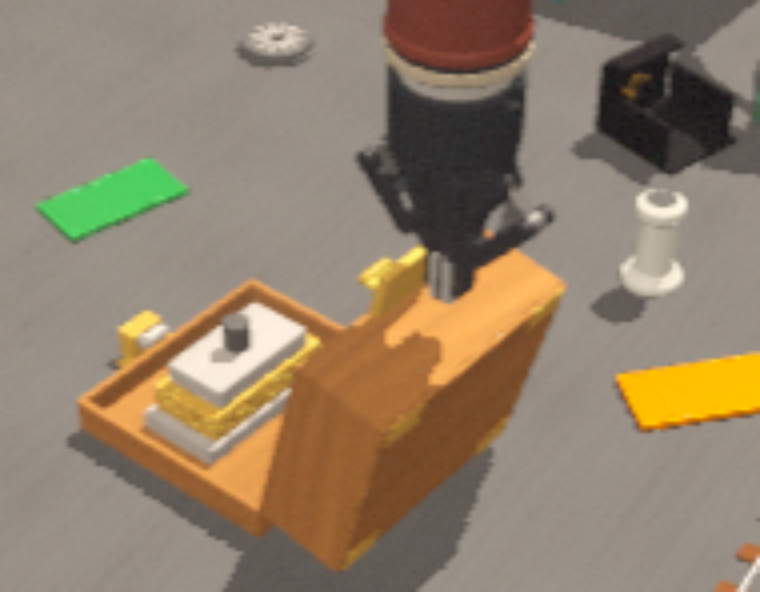

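```bash
python3 -m crank '{"xyz":[[0,-0.004,0.033],[0,-0.07,0],[0,-0.07,0],[0,-0.07,0],[0,-0.07,0],[0,-0.07,0],[0,-0.07,0]],"angular":[[0.0005,0,0],[0,0,0],[0,0,0],[0,0,0],[0,0,0],[0,0,0],[0,0,0]],"gripper":[1,1,1,1,1,1,1]}'; python3 - <<'E'
from h import *
go(.66,None,.238,81.4)
shot("wrist","w34")
E
```

```text
time_s: 59.9
eef_pos: [0.6669, -0.0471, 0.2415]
tool_rot: [2.374, 2.041, 0.013]
force: [1.6, -0.4, 0.8]
finger_gap: 0.0002
t59.9 p [ 0.6669 -0.0471  0.2415] txdir 81.36 gap 0.0002 F [ 1.6 -0.4  0.8] q6 -0.04
 ang share [ 0.0021  0.0001 -0.0001] (0.1 rows); then shift share [-0.0069 -0.0458  0.0232] (mm [-1.  -6.9  3.5])
```

View pics/w34.png

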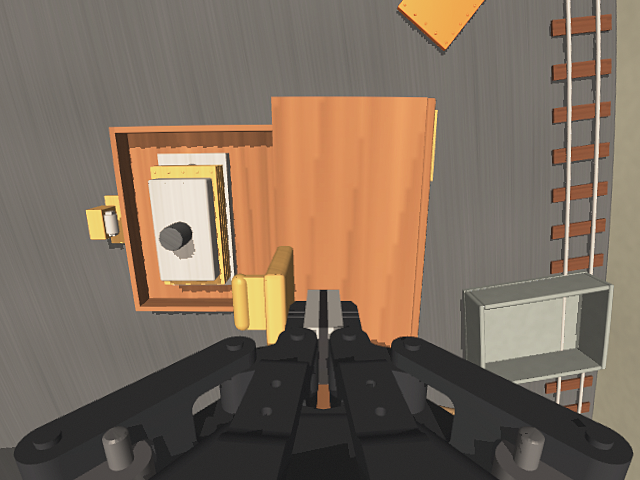

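```bash
python3 -m crank '{"xyz":[[0,-0.07,0.02],[0,-0.07,0.01],[0,-0.07,0.01],[0,-0.07,0.01],[0,-0.07,0.01],[0,-0.07,0.01]],"angular":[[0.0021,0,0],[0,0,0],[0,0,0],[0,0,0],[0,0,0],[0,0,0]],"gripper":[1,1,1,1,1,1]}'; python3 - <<'E'
from h import *
go(None,None,.235,81.4)
shot("wrist","w35")
E
```

```text
time_s: 60.55
eef_pos: [0.6025, -0.0374, 0.231]
tool_rot: [2.382, 2.047, -0.001]
force: [1.3, -0.3, -0.6]
finger_gap: -0.0003
t60.5 p [ 0.6025 -0.0374  0.231 ] txdir 81.35 gap -0.0003 F [ 1.3 -0.3 -0.6] q6 -0.04
 ang share [ 0.0001  0.0001 -0.0001] (0.0 rows); then shift share [ 0.      0.     -0.0265] (mm [ 0.  0. -4.])
```

View pics/w35.png

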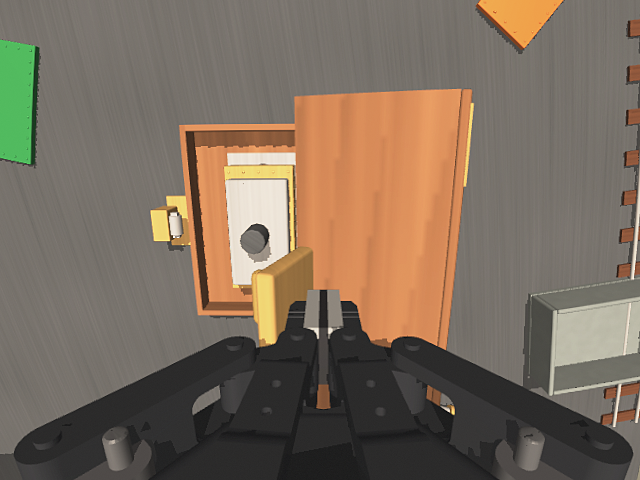

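```bash
python3 -m crank '{"xyz":[[0,-0.07,0],[0,-0.07,0],[0,-0.07,0],[0,-0.06,0],[0,0,0]],"angular":[[0,0,0],[0,0,0],[0,0,0],[0,0,0],[0,0,0]],"gripper":[1,1,1,1,1]}'; python3 - <<'E'
from h import *
go(None,None,.235,81.4)
shot("wrist","w36")
E
```

```text
time_s: 61.1
eef_pos: [0.5582, -0.0305, 0.2296]
tool_rot: [-2.38, -2.046, 0.005]
force: [0.6, -0.5, -0.5]
finger_gap: 0.0001
t61.1 p [ 0.5582 -0.0305  0.2296] txdir 81.36 gap 0.0001 F [ 0.6 -0.5 -0.5] q6 -0.04
 ang share [-0.0007  0.0001 -0.0001] (0.0 rows); then shift share [ 0.      0.     -0.0358] (mm [ 0.   0.  -5.4])
```

View pics/w36.png

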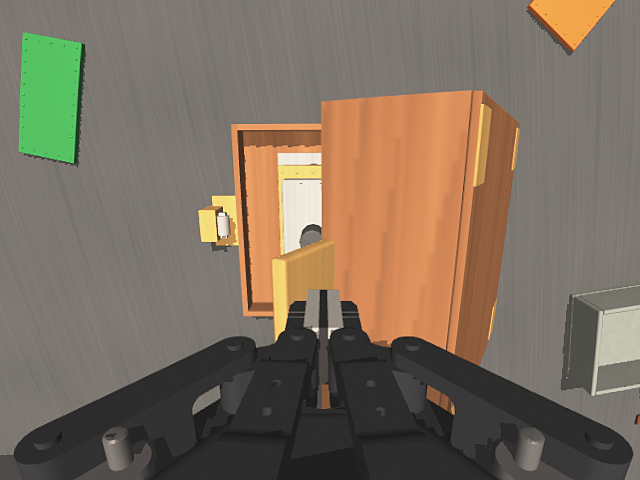

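```bash
python3 -m crank '{"xyz":[[0,-0.07,0],[0,0,-0.2],[0,0,-0.3],[0,0,-0.2],[0,0,0],[0,0,0],[0,0,0],[0,0,0],[0,0,0],[0,0,0]],"angular":[[0,0,0],[0,0,0],[0,0,0],[0,0,0],[0,0,0],[0,0,0],[0,0,0],[0,0,0],[0,0,0],[0,0,0]],"gripper":[1,1,1,1,1,1,1,1,1,1]}'; python3 - <<'E'
from h import *
go(None,None,.235,81.4)
shot("wrist","w37")
c,p,d=shot("side"); cv2.imwrite("pics/s4.png",cv2.resize(p[80:280,240:460],None,fx=3,fy=3))
E
```

```text
time_s: 62.15
eef_pos: [0.5435, -0.0282, 0.3322]
tool_rot: [-2.374, -2.04, 0.016]
force: [0.8, -0.1, -0.3]
finger_gap: -0.0002
t62.1 p [ 0.5435 -0.0282  0.3322] txdir 81.36 gap -0.0002 F [ 0.8 -0.1 -0.3] q6 -0.05
 ang share [-0.0024  0.0001 -0.0001] (0.1 rows); then shift share [0.    0.    0.648] (mm [ 0.   0.  97.2])
```

View pics/w37.png

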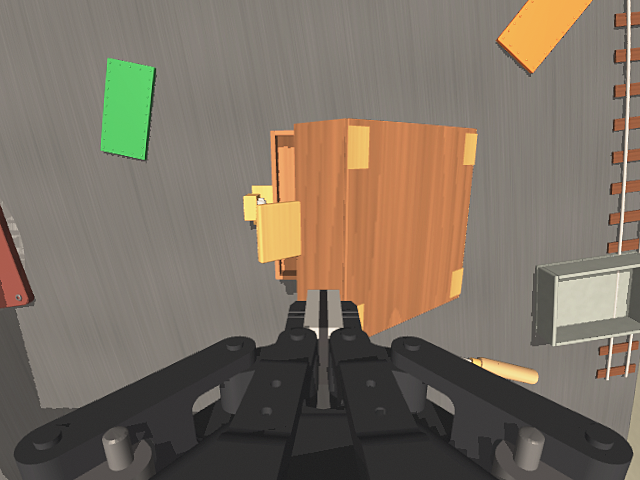

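View pics/s4.png

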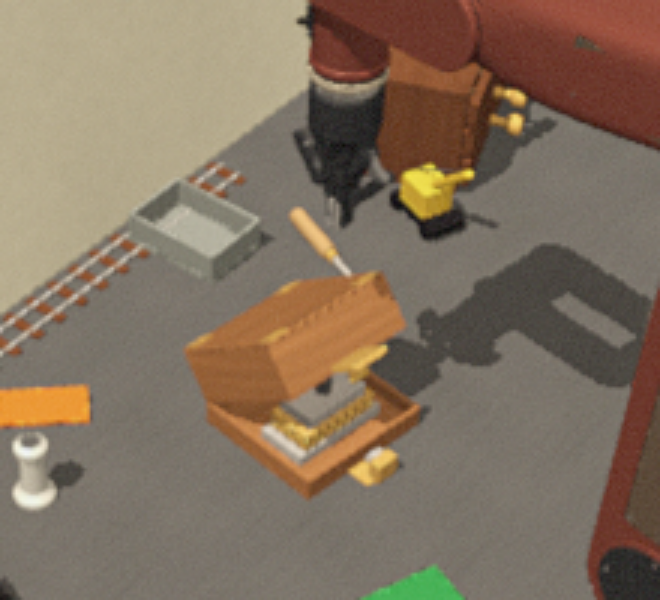

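```bash
python3 -m crank '{"xyz":[[0,-0.15,0],[0,-0.14,0],[0,0,0],[0,0,0],[0,0,0],[0,0,0],[0,0,0],[0,0,0],[0,0,0],[0,0,0],[0,0,0],[0,0,0],[0,0,0],[0,0,0],[0,0,0]],"angular":[[-0.0024,0,0],[0,0,0],[0,0,0],[0,0,0],[0,0,0],[0,0,0],[0,0,0],[0,0,0],[0,0,0],[0,0,0],[0,0,0],[0,0,0],[0,0,0],[0,0,0],[0,0,0]],"gripper":[1,1,1,1,1,1,1,1,1,1,1,1,1,1,1]}'; python3 - <<'E'
from h import *
go(.4993,-.0213,.20,81.4)
shot("wrist","w38")
c,p,d=shot("side"); cv2.imwrite("pics/s5.png",cv2.resize(p[80:280,240:460],None,fx=3,fy=3))
E
```

```text
time_s: 63.75
eef_pos: [0.5021, -0.0222, 0.3309]
tool_rot: [-2.382, -2.047, 0.002]
force: [-0.4, 0.6, 0.3]
finger_gap: -0.0
t63.8 p [ 0.5021 -0.0222  0.3309] txdir 81.32 gap -0.0000 F [-0.4  0.6  0.3] q6 -0.05
 ang share [-0.0002  0.     -0.0002] (0.0 rows); then shift share [ 0.0034 -0.0193  0.8723] (mm [  0.5  -2.9 130.9])
```

View pics/w38.png

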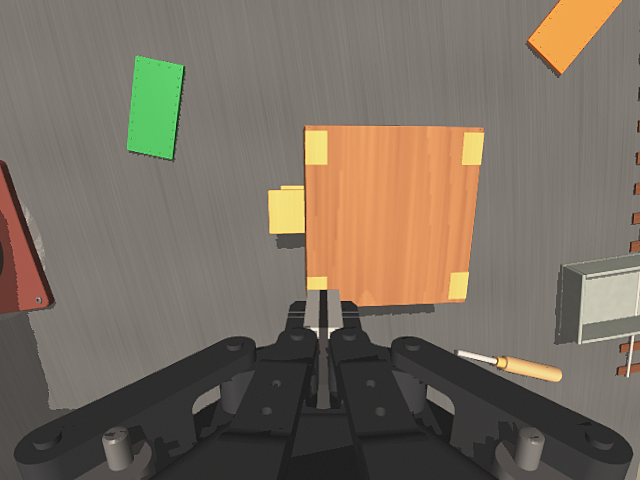

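View pics/s5.png

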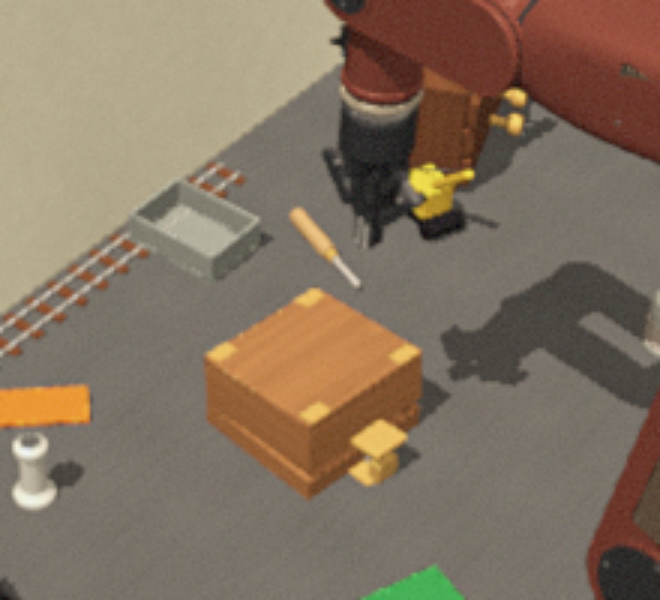

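```bash
python3 -m crank '{"xyz":[[0.003,-0.019,0.1],[0,0,0.3],[0,0,0.3],[0,0,0.25],[0,0,0.05],[0,0,0],[0,0,0]],"angular":[[0,0,0],[0,0,0],[0,0,0],[0,0,0],[0,0,0],[0,0,0],[0,0,0]],"gripper":[1,1,1,1,1,1,1]}'; python3 - <<'E'
from h import *
go(.4993,-.0213,.145,81.4)
E
```

```text
time_s: 64.55
eef_pos: [0.4983, -0.021, 0.1749]
tool_rot: [2.382, 2.047, 0.001]
force: [0.6, -0.5, -0.3]
finger_gap: -0.0003
t64.5 p [ 0.4983 -0.021   0.1749] txdir 81.34 gap -0.0003 F [ 0.6 -0.5 -0.3] q6 -0.05
 ang share [ 0.0002  0.0001 -0.0002] (0.0 rows); then shift share [-0.0012  0.0071  0.1993] (mm [-0.2  1.1 29.9])
```

```bash
python3 -m crank '{"xyz":[[0,0,0.05],[0,0,0.05],[0,0,0.05],[0,0,0.025]],"angular":[[0,0,0],[0,0,0],[0,0,0],[0,0,0]],"gripper":[1,1,1,1]}';python3 -m crank '{"xyz":[[0,0,0.025],[0,0,0.025],[0,0,0.025]],"angular":[[0,0,0],[0,0,0],[0,0,0]],"gripper":[1,1,1]}'
```

```text
time_s: 64.95
eef_pos: [0.5026, -0.0218, 0.1529]
tool_rot: [2.375, 2.041, 0.012]
force: [0.3, 0.6, 0.8]
finger_gap: -0.0002
time_s: 65.25
eef_pos: [0.5031, -0.0219, 0.1411]
tool_rot: [2.375, 2.041, 0.012]
force: [-0.0, -0.3, 0.3]
finger_gap: -0.0001
```

```bash
for i in 1 2 3; do python3 -m crank '{"xyz":[[0,0,0.02],[0,0,0.02]],"angular":[[0,0,0],[0,0,0]],"gripper":[1,1]}' | egrep "pos|force"; done
```

```text
eef_pos: [0.5024, -0.0218, 0.1358]
force: [-13.1, 1.5, 19.0]
eef_pos: [0.5019, -0.0217, 0.1308]
force: [0.3, 0.1, 1.4]
eef_pos: [0.5022, -0.0218, 0.1247]
force: [-9.5, 1.6, 30.3]
```

```bash
python3 -m crank '{"xyz":[[0,0,0],[0,0,0],[0,0,-0.05],[0,0,-0.2],[0,0,-0.3],[0,0,-0.3],[0,0,-0.3],[0,0,-0.2],[0,0,0],[0,0,0],[0,0,0]],"angular":[[0,0,0],[0,0,0],[0,0,0],[0,0,0],[0,0,0],[0,0,0],[0,0,0],[0,0,0],[0,0,0],[0,0,0],[0,0,0]],"gripper":[1,1,1,1,1,1,1,1,1,1,1]}'; python3 - <<'E'
from h import *
c,p,d=shot("wrist","w39")
T=c["cam_to_world"]
def dz(u):
    z=d[u[1],u[0]]; q=cv2.undistortPoints(np.array([[u]],float),K(c),np.array(c["D"])).reshape(2)
    return (T[:3,:3]@np.array([q[0]*z,-q[1]*z,-z])+T[:3,3]).round(4)
bx=np.array([.9888,-.1495]); bed=np.array([.5487,-.0288])
for u in((330,180),(350,220),(380,200),(420,200),(460,220),(295,210)):
    P=dz(u); print(u,P,"xbed",((P[:2]-bed)@bx).round(3))
c,p,d=shot("side"); cv2.imwrite("pics/s6.png",cv2.resize(p[80:280,240:460],None,fx=3,fy=3))
go()
E
```

```text
time_s: 66.95
eef_pos: [0.4994, -0.0211, 0.3345]
tool_rot: [2.378, 2.044, 0.006]
force: [0.8, -1.0, 0.1]
finger_gap: -0.0002
(330, 180) [0.5115 0.0162 0.1   ] xbed -0.044
(350, 220) [ 0.5257 -0.0265  0.1008] xbed -0.023
(380, 200) [ 0.558  -0.0108  0.1013] xbed 0.007
(420, 200) [ 0.5979 -0.0168  0.1012] xbed 0.047
(460, 220) [ 0.6377 -0.0437  0.0999] xbed 0.09
(295, 210) [ 0.4662 -0.0174  0.0389] xbed -0.083
t67.0 p [ 0.4989 -0.021   0.3335] txdir 81.36 gap 0.0002 F [-0.1  0.8 -0.6] q6 -0.05
 ang share [0.0007 0.0001 0.    ] (0.0 rows); then shift share [0. 0. 0.] (mm [0. 0. 0.])
```

View pics/w39.png

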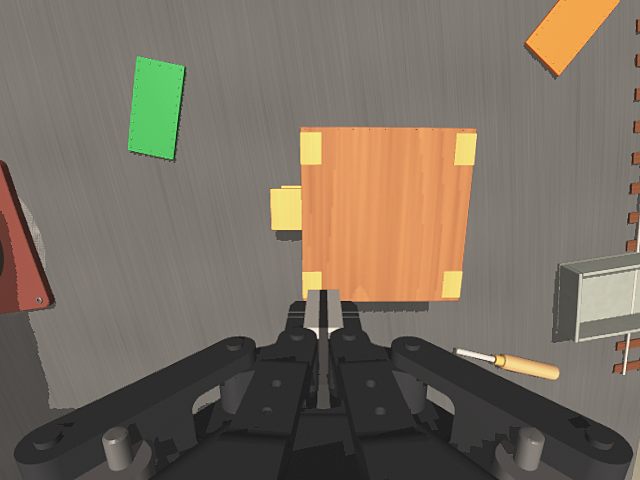

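View pics/s6.png

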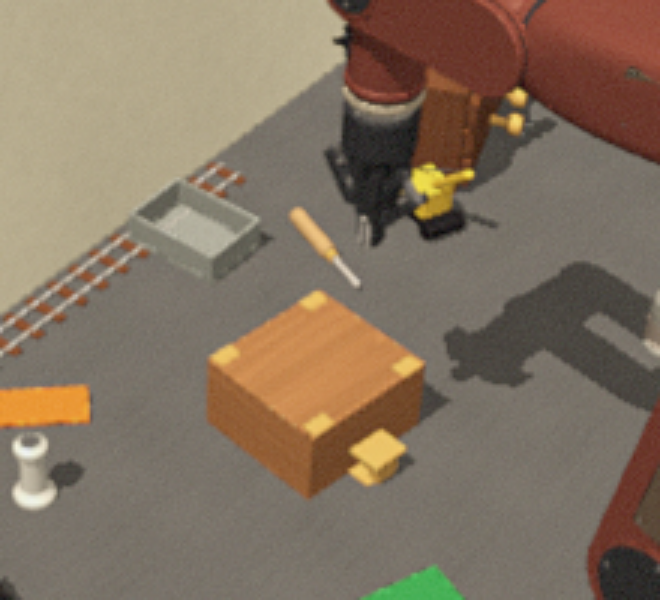

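```bash
python3 -c "
from rig import arm
print(arm.close_job())"
```

```text
the job is handed in; nothing more can be done
None
```

The packing is finished and handed in at about 67 s of the 210 s allowed; no verdict was reported. The die is seated on both pegs, with all four brass plates stacked on it. The pressure block is on top, and the lid is pressed past its catch.

- **Pile before closing the lid:** the wrist camera put the die, plates and block centres within about 1.5 mm of each other and within 0.3° in heading. The die's outline measured true to size at seated height. I had no view inside once the lid was shut.
- **Lid:** depth readings of the roof were 0.100–0.101 m from front to back, which matches fully shut. The side view shows no gap at the rim, and the gripper was well clear.
- **Block:** it had been knocked about 3 cm aside before I picked it up, so I measured it again and gripped it there.
- **Camera bias:** the wrist camera read about 2 mm off along the jaw direction compared with where the jaws actually gripped. I corrected for this in every grasp and checked the peg fit by looking through the die's hole.
- **Force:** the last press on the roof peaked at about 30 N through the fingertips.
- **Other objects:** the arm came near none of the other objects, and none looked moved in the views I took. I did not measure them one by one. I saw no grip slackening.

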